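Hang the edge burnisher on the spring retractor

ROBOT

A 6-joint arm with a two-finger parallel gripper is mounted at the origin on the work surface. World frame = base frame: x ahead of the robot, y to its left, z up, the work surface at z = 0. Lengths are in m, angles in rad, forces in N, time in s.
With the tool pointing down it reaches from about 0.375 to 0.9 m from the base axis. Payload 3.1 kg.
Tool frame: the origin (TCP) lies on the centre line of the jaws, within the pads' length; the fingertips stand 8 mm ahead of it and the grasp point (between the pads) lies 11 mm behind it (robot.tip_extent is the distance from the TCP to the fingertips, in m); y points along the fingers, z is the direction in which the jaws open and shut, and the axes are right-handed (so a half turn about y gives the same grasp; the last joint's range is limited). The gripper opens to 87 mm and grips with 3 to 60 N. Pads are 19 mm wide; open, the fingers measure 117 mm over their backs; the gripper's body (75 mm by 190 mm) begins 51 mm behind the grasp point.
Start: joints at [-1.484, 0.527, 1.433, -0, 1.181, -0.178], TCP at [0.164, -0.603, 0.231] pointing down, gripper open.
Joint ranges: [-3.08, 3.08], [-0.75, 2.2], [0.22, 2.44], [-1.43, 4.57], [0, 2.65], [-2.85, 2.85]. Speed limits (rad/s): [2.79, 2.79, 3.14, 3.14, 3.14, 3.14].

INTERFACE

Orientations are given as a unit quaternion [x, y, z, w].
In Python, from rig import robot gives the robot as it stands.
- The arm moves only by the shell command python3 -m crank 'ROWS' [FORCE]. ROWS is JSON, a list that holds one entry, the list of rows, each a list of 7 numbers: the turn, a rotation vector about the tool's x, y, z in degrees, then the shift along the tool's x, y, z in m, then the opening in per cent of the stroke, from 0 (shut) to 100 (fully open). In form: [[[ax, ay, az, dx, dy, dz, gripper], ...]]. A call has exactly 5 rows; each row shifts and turns the commanded pose from where the row before left it, along the tool's axes as they then stand; what a row does not reach is not made up. A row lasts 1/8 s, in which the tool goes at most 62.5 mm and 10.7 degrees, less where a joint would pass 70% of its speed; a pose out of reach is approached as far as the arm can. A call with a gripper value outside its range is refused whole. The fingers move at their own pace and stop on an object; FORCE is the grip in N (left out, the last holds). Time passes only in rows, so rows that do not move let the fingers close, or fill a call up. It gives the time, the measured TCP pose, the force and the opening at its end, in the units of the state.
- robot.get_obs(): the state, without advancing time (a new reading comes with each control period).
- robot.camera(name): name is "scene" or "top" or "wrist"; returns a dict with "img" (384x512x3 uint8, red, green, blue), "K" (3x3 intrinsics, pixels), "R" (3x3) and "t" (3): a world point X has camera coordinates R X + t; the wrist camera has in their place "T_tool_cam" (4x4, takes a point from camera to tool coordinates, whose origin is the TCP and whose axes are the tool frame's). Camera axes: x right, y down, z forward; pixel columns grow to the right and rows downward; lengths in m; the calibration is good to about 2 mm. A picture is of the moment at which its call begins: read the wrist's pose just before it. There is no depth.
- robot.hand_in(): hands the job in, once; it reports no verdict.
Trained networks look in a picture, given as the dict that the camera call returned (one of the last four; its "shot" number tells which), for a name from the list of things; names that differ only in an ending like _2 or _b are one class to them, and where a whole thing is asked for, a point or a joint stands for the part that bears it (a point fixed in the world has none). Each returns a list of dicts, best first, with "conf" (0 to 1); they miss things now and then, are a little off and sometimes report something else, mostly with a low value. They report only what shows in the picture. A call takes as long as a camera call. They do not tell look-alikes from the thing itself.
- robot.spot_in(picture, thing): "at" ([row, column] in pixels, amid what is visible of it).
The state is a dict: "time": time; "q": joint angles; "joint_velocities": joint speeds; "joint_torque": joint torques, N m; "position": TCP position; "tool_rot": TCP orientation; "ft_force": force on the tool from outside, world axes, zero at the start; "moment": the same for the moment, N m; "grip_width": finger opening in m.
Only numpy, scipy, OpenCV 4.12 (cv2) and the standard library are available. Lean on these libraries where they do the work, as an engineer would, in place of code of your own. Each camera call takes 0.05 s, during which the arm holds its last target.

TASK

Pull the sprung hook down to the cordless edge burnisher lying in its wooden rest, hook it into the burnisher's wire bail, and ease it up gently - never letting it snap up - until the hook is fully home and the burnisher hangs from it. Then swing the boom gently round so that the burnisher hangs still and roughly level above the green cutting mat, and let go; leave the other things on the bench undisturbed.

Things in the scene. Friction and masses are not known exactly. Their poses are not given: they have to be found in the camera images.
- hook (a joint): how far the hook is pulled down, m: 0 = home at its upper stop, 0.185 = lower stop. A spring inside the tube (36 mm across at its lower end, 380 mm above the bench) pulls the sliding steel rod (9 mm thick) up with about 9 N at the top and 13 N at the bottom; let go, it shoots up.
- hook_seat (a point): seat of the steel J hook, where a hung bar's centre rests, straight below the rod; 250 mm above the bench when home. z up, x along the boom to the post. The J (8 mm wire) lies in its own y-z plane, open to its own -y. From the seat: lowest point 10 mm below, throat 25 mm wide, collar from 61 mm above up. A bar enters from the -y side 21 to 50 mm above the seat, and drops in as the hook rises.
- hook_tip (a point): top end of the hook's upturned point: 18 mm above the seat and 19 mm to its own -y. Hook and tube hang from the end of a boom 620 mm up that turns 0.8 rad either way about a post (30 mm thick) at the far side of the bench, 300 mm from the seat along its own +x; at mid-swing that +x is the world's +x. The hook turns with the boom. It swings easily (under 2 N) and stays where it is left.
- hook_grip (a point): middle of the red grip lug, a bar 14 mm across (y) and 18 mm high that sticks out from the hook's rod away from the post, 10 to 62 mm from the rod; this point is 38 mm from the rod, 78 mm above the seat, 328 mm above the bench when home. x along the boom to the post. Rod and tube rise right beside it, so a gripper must come leaning, from above on the side away from the post.
- burnisher: cordless edge burnisher, 0.3 to 0.45 kg: round blue-grey body 36 mm across, 195 mm long, wooden tip at +x; origin on its axis at its balance point, under the middle of the bail; x along the body, z up to the bail, a yellow wire arch in the x-z plane on two bands 41 mm across. It starts lying loose in the open notches of the rest, axis 50 mm above the bench, and rolls off if knocked.
- bail_top (a point): centre of the wire (6 mm thick) at the top of the bail's arch, 72 mm above the burnisher's axis, 54 mm above its body. x along the burnisher. Inside, the bail is 74 mm long; from the top the arch falls by 6 mm within 28 mm along x and more steeply beyond.
- rest: fixed wooden saddle rest, foot 150 (x) x 90 (y) x 12 mm, with two notched uprights up to 46 mm above the bench, 58 mm either side of its middle; origin under its middle. It stands beneath the hook's arc, within about 15 mm; left or right of the boom.
- mat: fixed green cutting mat, 300 (x) x 200 (y) x 3 mm; origin under its middle, beneath the hook's arc within about 15 mm, on the other side from the rest.
- case: dark red leather card case lying on the mat, 75 x 105 x 14 mm; origin under its middle
- spool: white thread spool standing on the mat, 42 mm across, 44 mm tall; origin under its middle
- wax_tin: flat brass wax tin in front of the rest, 56 mm across, 26 mm tall; origin under its middle
- dye_bottle: amber dye bottle behind the rest, 44 mm across, 85 mm tall; origin under its middle
- mug: white mug on the left of the bench, 80 mm across, 90 mm tall; origin under its middle
- maul: round maul standing on its cream plastic head, dark wooden handle up, on the right of the bench, 62 mm across, 149 mm tall; origin under its middle
- brush: small brush lying on the bench near the robot's left; origin under its middle
Mind the look-alikes: they are no part of the job. What is shaped like the rest but orange is not meant. Of the things that look like the burnisher, the larger one is meant.

How it is judged:
By the outcome, as a careful person would: the job done as asked, in the order asked, and still so for the second after the job is handed in, with the robot touching nothing.
It also fails if it takes over 69 s, if anything falls off the work surface, if the arm or the gripper's body presses on something with over 40 N, if the wrist force passes 120 N, or if a joint passes its speed limit or range.

## Working session

There is one attempt and no reset: what is moved stays moved. The work goes in short steps, Python scripts to look and compute and a shell command to move; the robot and the scene stay as the last step left them, time stands still between calls to the robot, and variables do not carry over. Pictures are saved under pics/ and viewed, and the job is handed in when it is done.

```bash
ls -la; mkdir -p pics
python3 - <<'E'
from rig import robot
import cv2,json
o=robot.get_obs();print(o); print(robot.tip_extent)
for n in ["scene","top","wrist"]:
    p=robot.camera(n); cv2.imwrite(f"pics/{n}0.png",p["img"][:,:,::-1])
    print(n,{k:(v.tolist() if hasattr(v,'tolist') else v) for k,v in p.items() if k!="img"})
    for t in ["hook","hook_tip","hook_grip","burnisher","bail_top","rest","mat","dye_bottle","wax_tin","case","spool"]:
        print(t,[(round(d["conf"],2),[round(x) for x in d["at"]]) for d in robot.spot_in(p,t)])
E
```

```text
total 12
drwxr-xr-x  3 agent agent 4096 Dec  7 16:15 .
drwxr-xr-x 23 root  root  4096 Dec  7 16:15 ..
drwxr-xr-x  2 agent agent 4096 Dec  7 16:15 pics
{'time': 0.0, 'q': array([-1.48452352e+00,  5.28474080e-01,  1.43390094e+00, -1.05510377e-05,
        1.18137903e+00, -1.78518439e-01]), 'joint_velocities': array([ 0.0012119 , -0.00060104,  0.00142674, -0.0005625 , -0.00121325,
        0.00118306]), 'joint_torque': array([ 2.14809996e-03, -4.40027189e+01, -1.76596212e+01,  6.34052069e-02,
        5.82820375e-02, -1.52560065e-04]), 'position': array([ 0.16351952, -0.60249245,  0.22956718]), 'tool_rot': array([-0.09331415,  0.70168145, -0.70015442,  0.09337773]), 'ft_force': array([-0.10936033, -0.39479215, -0.16487655]), 'moment': array([ 0.01798389, -0.02192382, -0.03613802]), 'grip_width': 0.08705670333679658}
0.008
scene {'K': [[432.91304084354124, 0.0, 255.9119454491107], [0.0, 432.91304084354124, 187.70153153108888], [0.0, 0.0, 1.0]], 'R': [[-0.727992941036627, 0.6853477186629301, -0.01802171813003757], [0.40530295368283686, 0.4090238783968034, -0.8175750623870598], [-0.5529518907
[... 1130 characters left out ...]
 (0.56, [172, 161])]
mat []
dye_bottle [(0.62, [146, 235])]
wax_tin [(0.74, [214, 216])]
case [(0.86, [206, 294]), (0.61, [182, 224])]
spool []
wrist {'K': [[277.56106507111656, 0.0, 251.87717313611262], [0.0, 277.56106507111656, 190.16827480811824], [0.0, 0.0, 1.0]], 'T_tool_cam': [[-0.0008969638458836346, 0.9608344509653847, 0.27712154967433683, -0.07567994794544285], [0.000643301328566514, -0.27712104939181703, 0.9608347985722511, -0.1534206176715704], [0.9999993908094438, 0.0010401067372659465, -0.0003695385166007676, 0.0006577743418200166], [0.0, 0.0, 0.0, 1.0]], 'shot': 3}
hook []
hook_tip []
hook_grip []
burnisher []
bail_top []
rest []
mat []
dye_bottle []
wax_tin []
case []
spool []
```

Run:
```python
import cv2
for n in ["scene","top"]:
    i=cv2.imread(f"pics/{n}0.png"); cv2.imwrite(f"pics/{n}0b.png",cv2.resize(i,(800,600),interpolation=cv2.INTER_CUBIC))
```

```text
(no output)
```

View pics/scene0b.png

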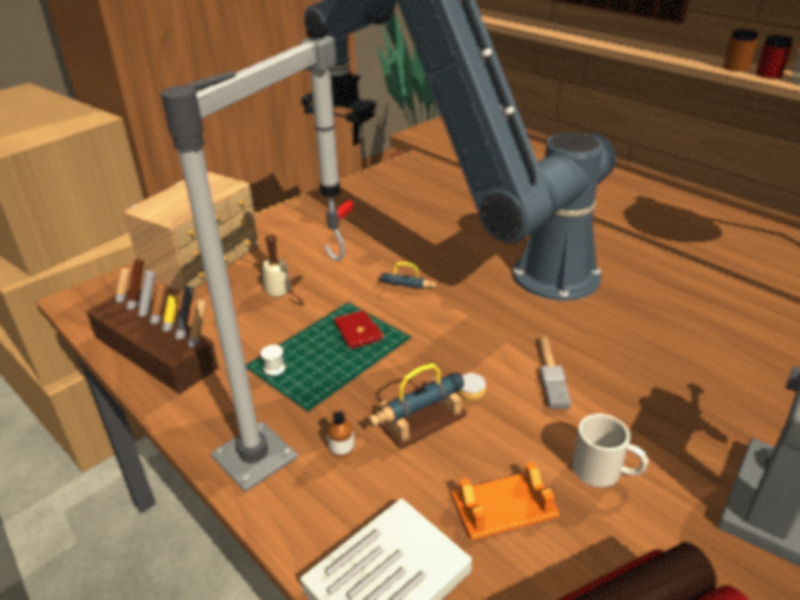

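View pics/top0b.png

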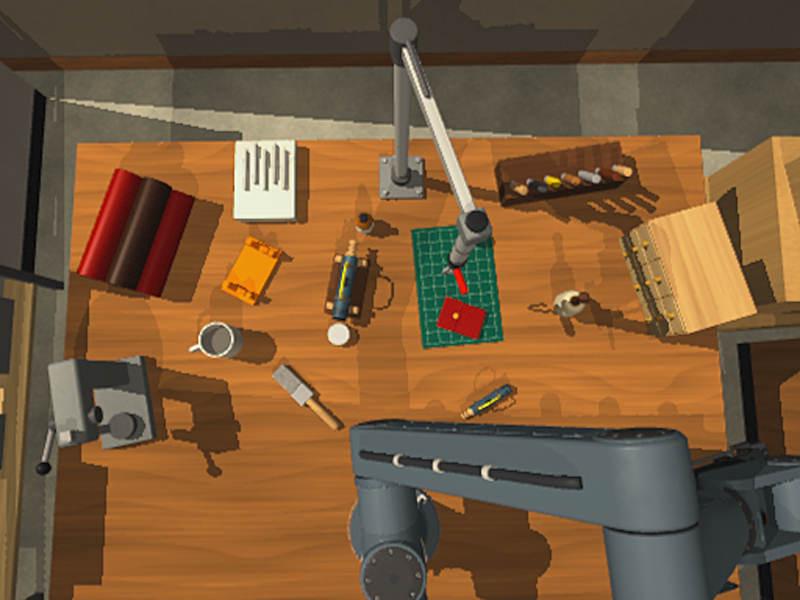

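```bash
cat > h.py <<'E'
import numpy as np,cv2
from scipy.spatial.transform import Rotation as Ro
from rig import robot
def ray(p,rc,Rt=None):
    d=np.linalg.inv(p["K"])@np.array([rc[1],rc[0],1.])
    R,t=(p["R"],p["t"]) if Rt is None else Rt
    return -R.T@t, R.T@d
def atz(p,rc,z,Rt=None):
    c,d=ray(p,rc,Rt); return c+d*(z-c[2])/d[2]
def proj(p,X,Rt=None):
    R,t=(p["R"],p["t"]) if Rt is None else Rt
    v=p["K"]@(R@np.asarray(X,float)+t); return v[1]/v[2],v[0]/v[2]
def tri(rays):
    A=np.zeros((3,3));b=np.zeros(3)
    for c,d in rays:
        d=d/np.linalg.norm(d);P=np.eye(3)-np.outer(d,d);A+=P;b+=P@c
    X=np.linalg.solve(A,b)
    return X,[np.linalg.norm(np.cross(X-c,d/np.linalg.norm(d))) for c,d in rays]
def wristRt(p,o):
    T=np.eye(4);T[:3,:3]=Ro.from_quat(o["tool_rot"]).as_matrix();T[:3,3]=o["position"]
    M=np.linalg.inv(T@p["T_tool_cam"]);return M[:3,:3],M[:3,3]
def crop(p,r0,r1,c0,c1,name,k=None):
    im=p["img"][r0:r1,c0:c1,::-1]; k=k or min(800/(c1-c0),600/(r1-r0))
    cv2.imwrite(f"pics/{name}.png",cv2.resize(im,None,fx=k,fy=k,interpolation=cv2.INTER_CUBIC)); print(name,"scale",k)
E
python3 - <<'E'
from h import *
S=robot.camera("scene");T=robot.camera("top")
crop(S,80,180,170,270,"s1");crop(S,210,300,220,330,"s2");crop(T,130,230,190,320,"t1")
np.set_printoptions(precision=3,suppress=True)
print("cams",ray(S,(0,0))[0],ray(T,(0,0))[0])
print("burn top z=.05",atz(T,(182,224),.05),"rest",atz(T,(182,225),.03),"small",atz(T,(255,315),.02))
print("post base top",atz(T,(115,257),.0), "scene",atz(S,(290,162),0))
print("boom elbow",atz(T,(20,258),.62))
print("hookgrip tri",tri([ray(S,(133,221)),ray(T,(177,294))]))
print("wax",atz(T,(214,216),.026),"dye",atz(T,(140,233),.085))
E
```

```text
s1 scale 6.0
s2 scale 6.666666666666667
t1 scale 6.0
cams [1.206 0.748 0.916] [ 0.358 -0.011  1.444]
burn top z=.05 [0.567 0.096 0.05 ] rest [0.57  0.093 0.03 ] small [ 0.293 -0.239  0.02 ]
post base top [ 0.842 -0.032  0.   ] scene [ 0.847 -0.036 -0.   ]
boom elbow [ 0.865 -0.029  0.62 ]
hookgrip tri (array([ 0.534, -0.132,  0.335]), [np.float64(0.003998212423715891), np.float64(0.003998212423715808)])
wax [0.45  0.128 0.026] dye [0.719 0.059 0.085]
```

View pics/s1.png

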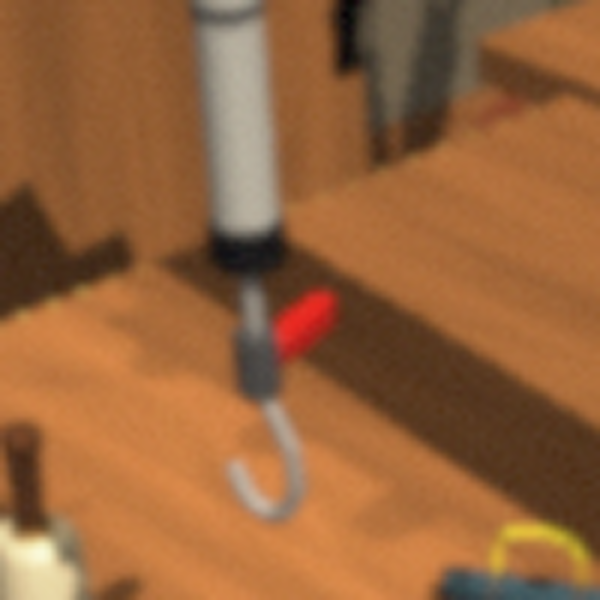

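View pics/s2.png

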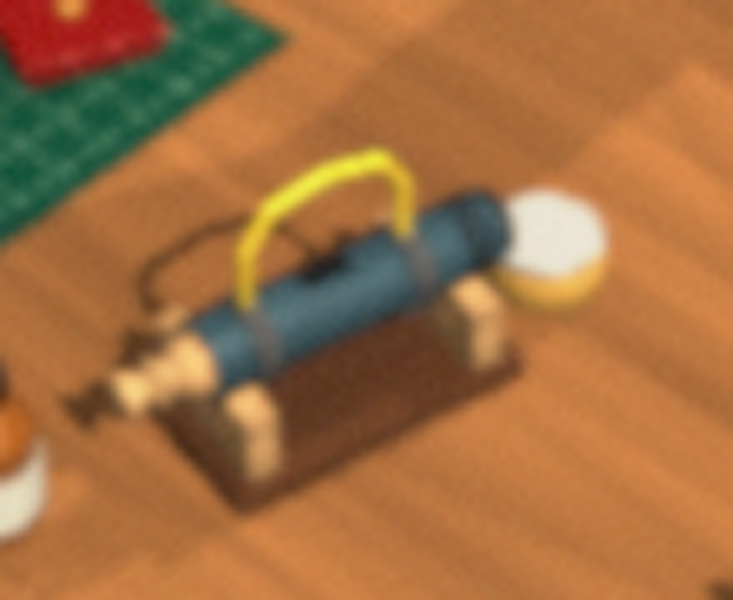

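View pics/t1.png

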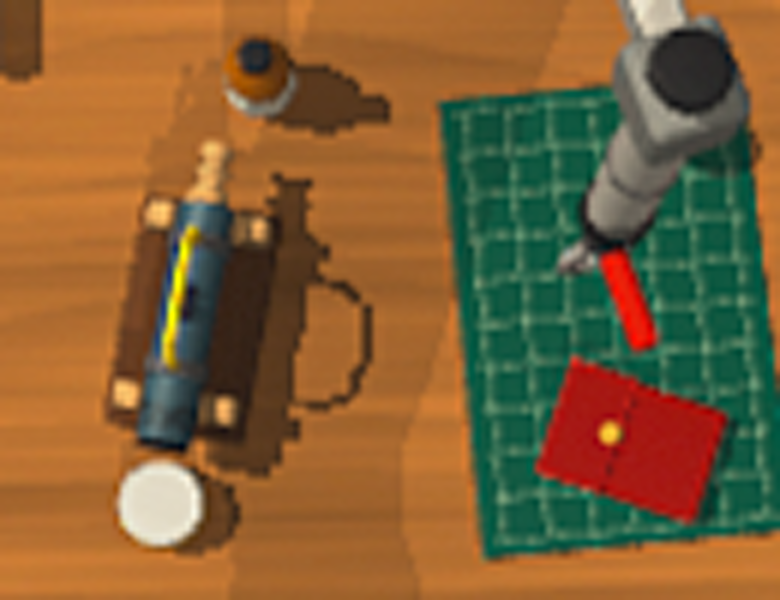

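Run:
```python
from h import *
np.set_printoptions(precision=4,suppress=True)
S=robot.camera("scene");T=robot.camera("top")
tc=lambda x,y:(130+y/6,190+x/6); s1=lambda x,y:(80+y/6,170+x/6); s2=lambda x,y:(210+y/6.667,220+x/6.667)
print("tube bottom",tri([ray(T,tc(605,238)),ray(S,s1(248,262))]))
print("lug end",tri([ray(T,tc(643,345)),ray(S,s1(325,303))]))
print("lug root",tri([ray(T,tc(612,258)),ray(S,s1(280,345))]))
print("hook low",tri([ray(T,tc(575,262)),ray(S,s1(275,512))]))
print("bail mid T",atz(T,tc(181,297),.122),"ends",atz(T,tc(190,232),.11),atz(T,tc(170,362),.11))
print("bail S mid",atz(S,s2(325,170),.122), "ends",atz(S,s2(262,205),.11),atz(S,s2(398,170),.11))
print("body ends T",atz(T,tc(207,203),.05),atz(T,tc(163,440),.05))
print("mat corners",[atz(T,tc(*c),.003) for c in [(440,103),(487,558),(780,530)]])
print("rest posts",[atz(T,tc(*c),.046) for c in [(160,213),(255,228),(125,393),(224,411)]])
print("case",[atz(T,tc(*c),.014) for c in [(575,357),(537,470),(693,523),(727,412)]])
```

```text
tube bottom (array([ 0.5568, -0.1261,  0.3729]), [np.float64(0.006202469882345889), np.float64(0.006202469882345649)])
lug end (array([ 0.5064, -0.1444,  0.3273]), [np.float64(0.0004535993947182419), np.float64(0.00045359939471816864)])
lug root (array([ 0.5492, -0.129 ,  0.3269]), [np.float64(0.0012970804149536634), np.float64(0.0012970804149537306)])
hook low (array([ 0.5638, -0.1198,  0.2436]), [np.float64(0.001486822038214099), np.float64(0.001486822038213993)])
bail mid T [0.5657 0.1035 0.122 ] ends [0.6069 0.0991 0.11  ] [0.5286 0.1112 0.11  ]
bail S mid [0.574  0.1082 0.122 ] ends [0.5983 0.0957 0.11  ] [0.5426 0.1199 0.11  ]
body ends T [0.6364 0.0934 0.05  ] [0.4879 0.1211 0.05  ]
mat corners [array([ 0.71 , -0.055,  0.003]), array([ 0.4143, -0.0796,  0.003 ]), array([ 0.4294, -0.2661,  0.003 ])]
rest posts [array([0.6312, 0.1232, 0.046 ]), array([0.6208, 0.0637, 0.046 ]), array([0.5178, 0.145 , 0.046 ]), array([0.5057, 0.0836, 0.046 ])]
case [array([ 0.5406, -0.1378,  0.014 ]), array([ 0.4689, -0.1119,  0.014 ]), array([ 0.434 , -0.2094,  0.014 ]), array([ 0.504 , -0.2333,  0.014 ])]
```

```bash
cat >> h.py <<'E'
POST=np.array([.8455,-.031])
def gpose(rod,psi,zl,lean=40,dist=.042,back=0.,flip=1):
    """TCP pose gripping lug; zl lug height; rod xy"""
    l=np.radians(lean);u=np.array([np.cos(psi),np.sin(psi),0])
    y=u*np.sin(l)-np.array([0,0,np.cos(l)])
    z=flip*np.array([-np.sin(psi),np.cos(psi),0]);x=np.cross(y,z)
    g=np.array([rod[0],rod[1],zl])-dist*u
    return g+(.011-back)*y, Ro.from_matrix(np.c_[x,y,z])
def cur():
    o=robot.get_obs();return o["position"],Ro.from_quat(o["tool_rot"]),o
def rows(p0,R0,p1,R1,n,g=100,dec=4):
    """n rows; print rounded increments, tracking rounding"""
    out=[];p=p0.copy();R=R0
    rv=(R0.inv()*R1).as_rotvec()
    for i in range(1,n+1):
        s=i/n
        pt=p0+(p1-p0)*s;Rt=R0*Ro.from_rotvec(rv*s)
        a=np.round(np.degrees((R.inv()*Rt).as_rotvec()),1);d=np.round(R.inv().apply(pt-p),dec)
        out.append([*map(float,a),*map(float,d),g]); p=p+R.apply(d);R=R*Ro.from_rotvec(np.radians(a))
    for k in range(0,n,5): print([out[k:k+5]])
    return p,R
E
python3 - <<'E'
from h import *
np.set_printoptions(precision=4,suppress=True)
p,R,o=cur();print(o["time"],R.as_matrix())
rod=np.array([.5645,-.1225])
for f in (1,-1):
    P,Q=gpose(rod,.325,.328,back=.1,flip=f);print(f,P,Q.as_matrix(),np.degrees((R.inv()*Q).magnitude()))
    rows(p,R,P,Q,10 if (R.inv()*Q).magnitude()<1.8 else 20)
E
```

```text
2.0 [[-0.9652 -0.      0.2617]
 [-0.2617  0.     -0.9652]
 [-0.     -1.     -0.    ]]
1 [ 0.4705 -0.1542  0.3962] [[ 0.7259  0.6091 -0.3193]
 [ 0.2446  0.2052  0.9477]
 [ 0.6428 -0.766   0.    ]] 176.75569858068948
[[[-3.0, 8.3, -0.1, -0.0207, -0.0083, -0.0177, 100], [-3.0, 8.3, -0.1, -0.0179, -0.0073, -0.0208, 100], [-3.1, 8.3, -0.1, -0.0146, -0.0062, -0.0236, 100], [-3.0, 8.3, -0.1, -0.0111, -0.0048, -0.0257, 100], [-3.0, 8.3, -0.1, -0.0072, -0.0035, -0.0273, 100]]]
[[[-3.1, 8.3, -0.1, -0.0031, -0.002, -0.0282, 100], [-3.0, 8.3, -0.0, 0.0009, -0.0005, -0.0284, 100], [-3.0, 8.3, -0.1, 0.005, 0.001, -0.0279, 100], [-3.0, 8.3, -0.1, 0.009, 0.0024, -0.0269, 100], [-3.0, 8.3, -0.1, 0.0128, 0.0038, -0.0251, 100]]]
[[[-3.1, 8.3, -0.1, 0.0163, 0.0051, -0.0228, 100], [-3.0, 8.3, -0.1, 0.0193, 0.0063, -0.0198, 100], [-3.0, 8.4, -0.1, 0.0219, 0.0072, -0.0166, 100], [-3.0, 8.3, -0.1, 0.0241, 0.0081, -0.0127, 100], [-3.1, 8.3, -0.1, 0.0257, 0.0087, -0.0087, 100]]]
[[[-3.0, 8.3, -0.1, 0.0265, 0.0091, -0.0044, 100], [-3.0, 8.3, -0.0, 0.0269, 0.0092, -0.0001, 100], [-3.0, 8.3, -0.1, 0.0266, 0.0092, 0.0043, 100], [-3.1, 8.3, -0.1, 0.0256, 0.0088, 0.0085, 100], [-3.0, 8.3, -0.1, 0.0241, 0.0083, 0.0127, 100]]]
-1 [ 0.4705 -0.1542  0.3962] [[-0.7259  0.6091  0.3193]
 [-0.2446  0.2052 -0.9477]
 [-0.6428 -0.766  -0.    ]] 40.14249286459135
[[[-0.1, -0.3, 4.0, -0.0414, -0.0166, -0.0353, 100], [-0.1, -0.4, 4.0, -0.0426, -0.0135, -0.0351, 100], [-0.2, -0.3, 4.0, -0.0437, -0.0105, -0.0348, 100], [-0.1, -0.3, 4.0, -0.0445, -0.0073, -0.0347, 100], [-0.1, -0.4, 4.0, -0.045, -0.0041, -0.0344, 100]]]
[[[-0.1, -0.3, 4.0, -0.0455, -0.0009, -0.0341, 100], [-0.1, -0.3, 4.0, -0.0457, 0.0024, -0.0338, 100], [-0.2, -0.3, 4.0, -0.0455, 0.0056, -0.0336, 100], [-0.1, -0.4, 4.0, -0.0452, 0.0088, -0.0334, 100], [-0.1, -0.3, 4.0, -0.0446, 0.0121, -0.033, 100]]]
```

```bash
python3 -m crank '[[[-0.1,-0.3,4,-0.041,-0.017,-0.035,100],[-0.1,-0.4,4,-0.043,-0.013,-0.035,100],[-0.2,-0.3,4,-0.044,-0.010,-0.035,100],[-0.1,-0.3,4,-0.044,-0.007,-0.035,100],[-0.1,-0.4,4,-0.045,-0.004,-0.034,100]]]' 50
python3 - <<'E'
from h import *
p,R,o=cur();print(o["q"],p)
P,Q=gpose(np.array([.5645,-.1225]),.325,.328,back=.1,flip=-1);rows(p,R,P,Q,5)
E
```

```text
time: 2.62
position: [0.3179, -0.3775, 0.313]
tool_rot: [0.02, 0.708, -0.669, 0.224]
ft_force: [0.1, -0.4, -0.5]
grip_width: 0.0872
[-1.31769787  0.22666317  1.73537322  0.37425554  1.22328391 -0.17825935] [ 0.31790964 -0.37753212  0.31303172]
[[[-0.1, -0.3, 4.0, -0.0453, -0.0009, -0.0339, 100], [-0.1, -0.3, 3.9, -0.0454, 0.0022, -0.0337, 100], [-0.2, -0.4, 4.0, -0.0454, 0.0055, -0.0334, 100], [-0.1, -0.3, 4.0, -0.045, 0.0087, -0.0331, 100], [-0.1, -0.3, 4.0, -0.0446, 0.0119, -0.0329, 100]]]
```

```bash
python3 -m crank '[[[-0.1,-0.3,4,-0.045,-0.001,-0.034,100],[-0.1,-0.3,3.9,-0.045,0.002,-0.034,100],[-0.2,-0.4,4,-0.045,0.0055,-0.033,100],[-0.1,-0.3,4,-0.045,0.009,-0.033,100],[-0.1,-0.3,4,-0.045,0.012,-0.033,100]]]'
python3 - <<'E'
from h import *
np.set_printoptions(precision=4,suppress=True)
p,R,o=cur();print(o["q"],p,R.as_matrix()[:,1])
W=robot.camera("wrist");Rt=wristRt(W,o);cv2.imwrite("pics/w1.png",cv2.resize(W["img"][:,:,::-1],(800,600),interpolation=cv2.INTER_CUBIC))
for t in ["hook","hook_tip","hook_grip"]: print(t,[(round(d["conf"],2),[round(x) for x in d["at"]]) for d in robot.spot_in(W,t)])
for X in [(.5645,-.1225,.328),(.5064,-.1444,.328),(.5645,-.1225,.38)]: print(proj(W,X,Rt))
E
```

```text
time: 3.25
position: [0.47, -0.1544, 0.3957]
tool_rot: [0.132, 0.695, -0.617, 0.346]
ft_force: [1.0, -0.9, 0.1]
grip_width: 0.0868
[-0.9545  0.0197  1.8926  0.7517  1.1249 -0.0093] [ 0.47   -0.1544  0.3957] [ 0.6101  0.2047 -0.7655]
hook [(0.88, [175, 253])]
hook_tip [(0.93, [179, 250])]
hook_grip [(0.91, [179, 253])]
(np.float64(155.36655794371225), np.float64(251.35394449001114))
(np.float64(215.83693893952153), np.float64(253.76217060026016))
(np.float64(121.72977526200775), np.float64(251.24230930629884))
```

View pics/w1.png

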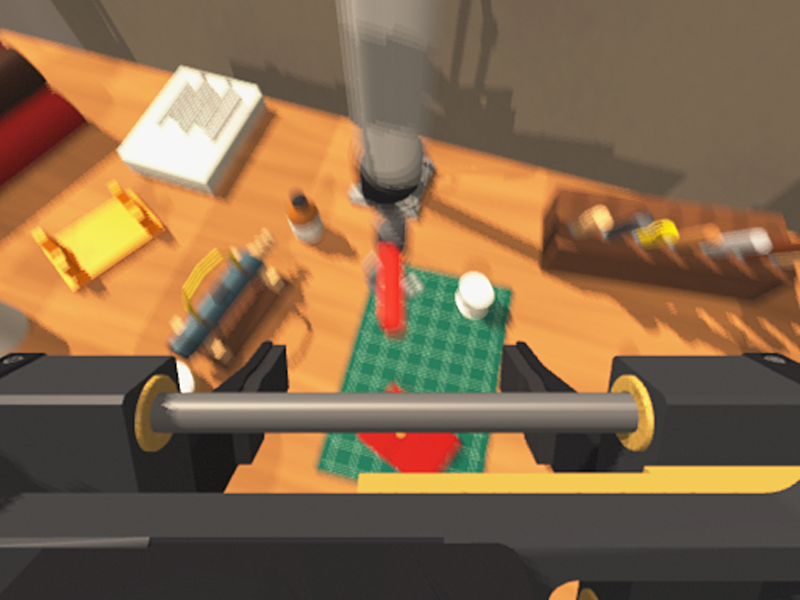

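Run:
```python
from h import *
np.set_printoptions(precision=4,suppress=True)
p,R,o=cur()
W=robot.camera("wrist");Rt=wristRt(W,o);crop(W,80,240,150,350,"w2")
for X in [(.5645,-.1225,.328),(.5064,-.1444,.328),(.5645,-.1225,.38)]: print(proj(W,X,Rt))
for k in [(.5645,-.121,.328),(.506,-.1415,.337)]: print(proj(W,k,Rt))
# red mask centroid line
h=cv2.cvtColor(W["img"],cv2.COLOR_RGB2HSV);m=((h[...,0]<5)|(h[...,0]>174))&(h[...,1]>200)&(h[...,2]>120);m[230:]=0
for r in range(150,225,6):
    c=np.where(m[r,200:300])[0]; print(r,(c.min()+200,c.max()+200) if len(c) else None)
```

```text
w2 scale 3.75
(np.float64(153.91186316944967), np.float64(251.24064965403485))
(np.float64(214.4129854104875), np.float64(253.47997398504768))
(np.float64(120.05666874120952), np.float64(251.15493998044067))
(np.float64(153.48452835111738), np.float64(249.78505601285755))
(np.float64(210.3931977403823), np.float64(250.18268851253688))
150 None
156 None
162 (np.int64(248), np.int64(257))
168 (np.int64(247), np.int64(260))
174 (np.int64(247), np.int64(260))
180 (np.int64(247), np.int64(260))
186 (np.int64(247), np.int64(260))
192 (np.int64(247), np.int64(260))
198 (np.int64(247), np.int64(260))
204 (np.int64(247), np.int64(260))
210 (np.int64(247), np.int64(260))
216 (np.int64(249), np.int64(258))
222 None
```

View pics/w2.png

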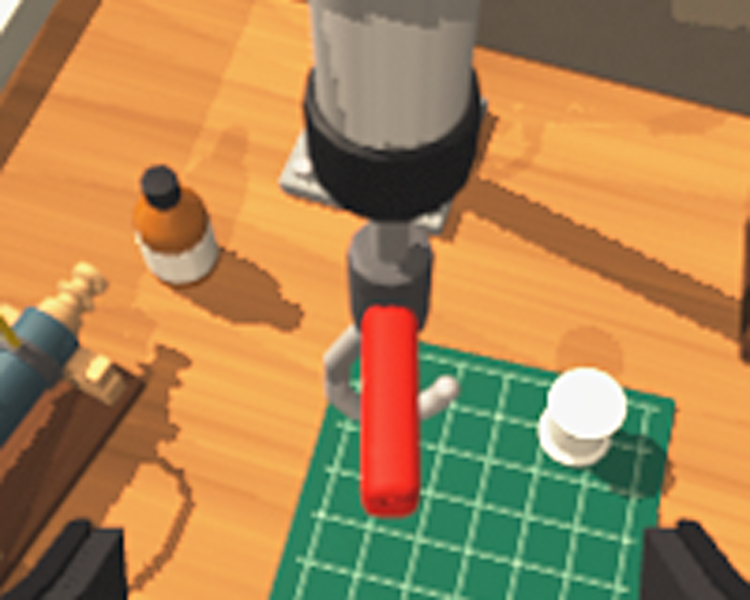

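```bash
sed -i 's/^POST=.*/POST=np.array([.848,-.029])/' h.py
python3 - <<'E'
from h import *
p,R,o=cur()
P,Q=gpose(np.array([.565,-.124]),.324,.328,back=.0,flip=-1);rows(p,R,P,Q,5);print(p,P)
E
```

```text
[[[0.0, 0.0, 0.0, -0.0005, 0.02, 0.0001, 100], [0.0, 0.0, 0.1, -0.0004, 0.02, 0.0, 100], [0.0, 0.1, -0.0, -0.0005, 0.0201, 0.0001, 100], [0.0, -0.0, 0.0, -0.0004, 0.02, 0.0, 100], [0.0, 0.0, 0.0, -0.0005, 0.02, 0.0001, 100]]]
[ 0.46923896 -0.15588319  0.39488414] [ 0.53188805 -0.13512014  0.31957351]
```

```bash
python3 -m crank '[[[0,0,0,-0.0005,0.02,0.0005,100],[0,0,0,-0.0005,0.02,0.0005,100],[0,0,0,-0.0005,0.02,0,100],[0,0,0,-0.0005,0.02,0,100],[0,0,0,-0.0005,0.02,0,50]]]' 50
python3 -m crank '[[[0,0,0,0,0,0,30],[0,0,0,0,0,0,20],[0,0,0,0,0,0,0],[0,0,0,0,0,0,0],[0,0,0,0,0,0,0]]]' 50
python3 - <<'E'
from h import *
np.set_printoptions(precision=4,suppress=True)
p,R,o=cur()
print(o)
W=robot.camera("wrist");crop(W,60,384,0,512,"w3")
S=robot.camera("scene");crop(S,60,200,140,340,"s3")
E
```

```text
time: 4.12
position: [0.5326, -0.1374, 0.3188]
tool_rot: [0.131, 0.695, -0.617, 0.345]
ft_force: [-0.4, -0.0, 0.0]
grip_width: 0.0826
time: 4.75
position: [0.5322, -0.1357, 0.32]
tool_rot: [0.131, 0.695, -0.617, 0.346]
ft_force: [-0.2, -0.1, 0.1]
grip_width: 0.035
{'time': 4.75, 'q': array([-0.7896,  0.1944,  1.9299,  0.8525,  0.871 , -0.0655]), 'joint_velocities': array([ 0.0025,  0.0028,  0.0004,  0.0006, -0.0008, -0.0002]), 'joint_torque': array([ -0.0463, -26.3045, -16.2277,   1.8171,   0.1791,   0.024 ]), 'position': array([ 0.5322, -0.1357,  0.32  ]), 'tool_rot': array([ 0.1308,  0.6947, -0.617 ,  0.3458]), 'ft_force': array([-0.1926, -0.1293,  0.1269]), 'moment': array([-0.1272,  0.3276, -0.0162]), 'grip_width': 0.034956401060173475}
w3 scale 1.5625
s3 scale 4.0
```

View pics/w3.png

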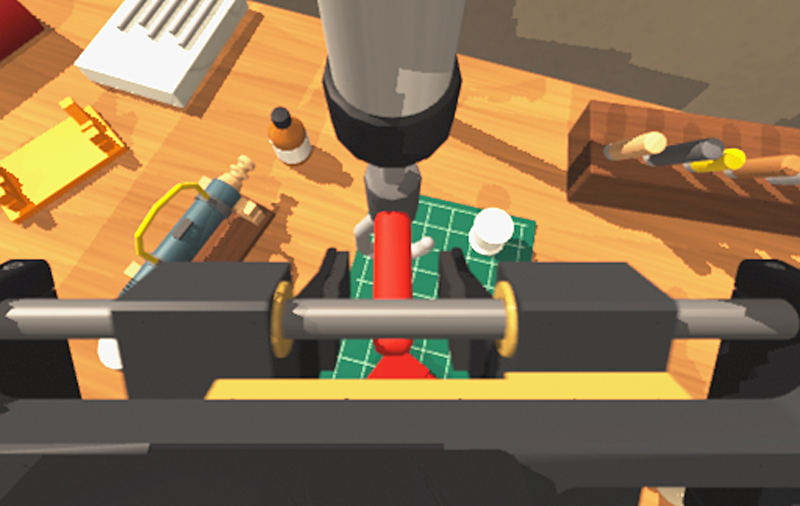

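View pics/s3.png

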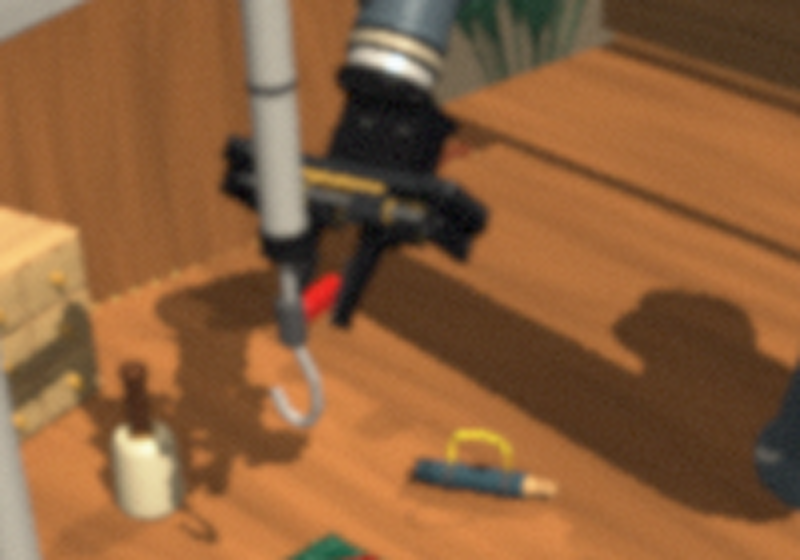

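```bash
python3 -m crank '[[[0,0,0,0,0,0,0],[0,0,0,0,0,0,0],[0,0,0,0,0,0,0],[0,0,0,0,0,0,0],[0,0,0,0,0,0,0]]]' 55
python3 - <<'E'
from h import *
np.set_printoptions(precision=4,suppress=True)
p,R,o=cur()
print(p,o["ft_force"],o["moment"],R.as_matrix()[:,1])
# swing screw preview: from psi .324 to -.52
def rot(p,R,d):
    Q=Ro.from_rotvec([0,0,d]); c=np.array([*POST,0]); return c+Q.apply(p-c),Q*R
p0,R0=p,R
for d in [-.06]:
    p1,R1=rot(p,R,d); print(np.degrees((R.inv()*R1).as_rotvec()),R.inv().apply(p1-p))
print("psi bail", np.arctan2(POST[1]-.1045,POST[0]-.569),np.hypot(POST[1]-.1045,POST[0]-.569))
E
```

```text
time: 5.48
position: [0.5322, -0.1354, 0.3197]
tool_rot: [0.131, 0.695, -0.617, 0.346]
ft_force: [-0.1, 0.5, 1.5]
grip_width: 0.0135
[ 0.5322 -0.1354  0.3197] [-0.0909  0.4589  1.4838] [0.0337 0.3968 0.1605] [ 0.608   0.2052 -0.767 ]
[2.2059 2.6367 0.0012] [-0.0005  0.0004 -0.02  ]
psi bail -0.4462957715015049 0.30929476232228703
```

```bash
python3 -m crank '[[[0.7,0.9,0,0,0,-0.0066,0],[1.5,1.8,0,-0.0003,0.0002,-0.0133,0],[2.2,2.6,0,-0.0005,0.0004,-0.02,0],[2.2,2.6,0,-0.0005,0.0004,-0.02,0],[2.2,2.6,0,-0.0005,0.0004,-0.02,0]]]'
python3 - <<'E'
from h import *
np.set_printoptions(precision=4,suppress=True)
p,R,o=cur();print(o["q"],o["ft_force"],o["moment"]);y=R.as_matrix()[:,1];print(np.arctan2(y[1],y[0]),np.hypot(*(p[:2]-POST)),np.degrees(np.arcsin(np.hypot(*y[:2]))))
E
```

```text
time: 6.1
position: [0.5156, -0.0567, 0.3198]
tool_rot: [0.214, 0.674, -0.654, 0.269]
ft_force: [10.2, -0.7, -9.9]
grip_width: 0.0132
[-0.5586  0.0876  2.0704  0.8268  0.5492  0.3036] [10.2408 -0.6878 -9.8946] [0.0163 0.2494 0.0632]
0.08290202186483096 0.3335407915314754 39.92357021532318
```

Run:
```python
from h import *
np.set_printoptions(precision=4,suppress=True)
S=robot.camera("scene");crop(S,60,200,140,340,"s4")
p,R,o=cur();print(p,o["q"],o["ft_force"],o["moment"]);y=R.as_matrix()[:,1];print(np.arctan2(y[1],y[0]),np.hypot(*(p[:2]-POST)),np.degrees(np.arcsin(np.hypot(*y[:2]))))
W=robot.camera("wrist");crop(W,60,384,0,512,"w4")
print(robot.get_obs()["ft_force"])
```

```text
s4 scale 4.0
[ 0.5153 -0.0535  0.3198] [-0.5538  0.0867  2.0722  0.8296  0.5489  0.3071] [ 9.1822  3.0539 -8.3535] [-0.0534 -0.0177 -0.2268]
0.08874194813166882 0.33356093655508123 39.96765320764659
w4 scale 1.5625
[-2.4397 -1.8525  0.8414]
```

View pics/w4.png

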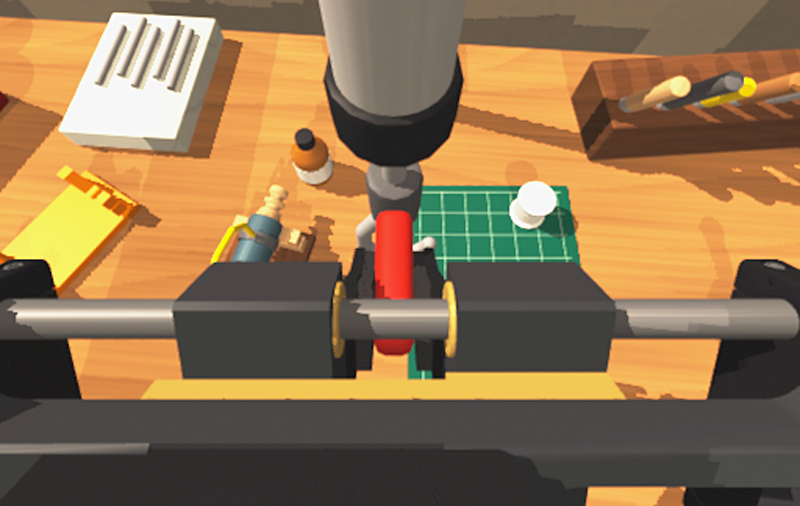

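View pics/s4.png

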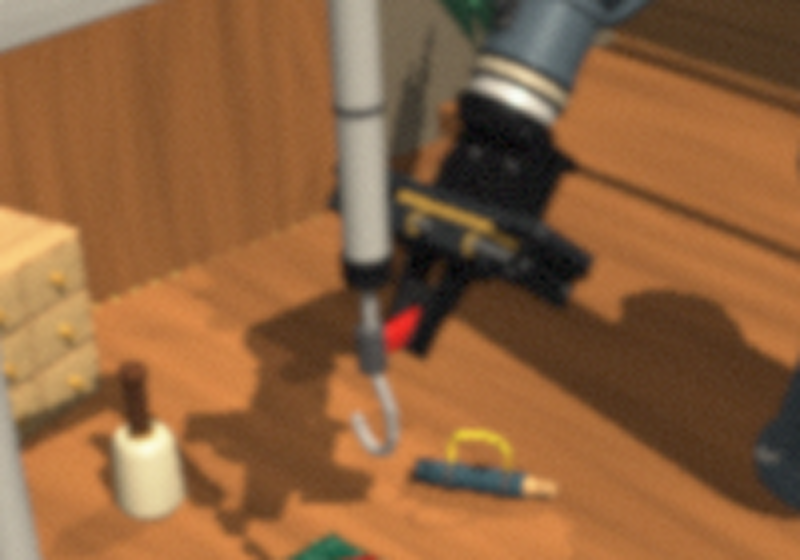

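```bash
python3 -m crank '[[[0.9,1.1,0,-0.0002,0.0001,-0.0083,0],[1.8,2.2,0,-0.0004,0.0003,-0.0167,0],[1.8,2.2,0,-0.0004,0.0003,-0.0167,0],[1.8,2.2,0,-0.0004,0.0003,-0.0167,0],[1.8,2.2,0,-0.0004,0.0003,-0.0167,0]]]'
python3 - <<'E'
from h import *
np.set_printoptions(precision=4,suppress=True)
p,R,o=cur();print(o["q"],o["ft_force"],o["moment"]);y=R.as_matrix()[:,1];print(np.arctan2(y[1],y[0]),np.hypot(*(p[:2]-POST)),np.degrees(np.arcsin(np.hypot(*y[:2]))))
E
```

```text
time: 6.82
position: [0.5172, 0.0148, 0.3197]
tool_rot: [-0.283, -0.649, 0.678, -0.197]
ft_force: [-1.2, -1.1, -1.3]
grip_width: 0.0135
[-0.2256  0.0824  2.0752  0.2197  0.2987  1.2872] [-1.2179 -1.058  -1.2956] [-0.0852  0.5466 -0.1471]
-0.1251486420133076 0.33367367000428994 39.79001282255768
```

```bash
python3 -m crank '[[[1.8,2.2,0,-0.0004,0.0003,-0.0167,0],[1.8,2.2,0,-0.0004,0.0003,-0.0167,0],[1.8,2.2,0,-0.0004,0.0003,-0.0167,0],[1.8,2.2,0,-0.0004,0.0003,-0.0167,0],[1.8,2.2,0,-0.0004,0.0003,-0.0167,0]]]'
python3 - <<'E'
from h import *
np.set_printoptions(precision=4,suppress=True)
p,R,o=cur();print(o["q"],o["ft_force"],o["moment"]);y=R.as_matrix()[:,1];print(np.arctan2(y[1],y[0]),np.hypot(*(p[:2]-POST)),np.degrees(np.arcsin(np.hypot(*y[:2]))))
E
```

```text
time: 7.45
position: [0.5343, 0.0856, 0.3197]
tool_rot: [-0.35, -0.616, 0.695, -0.121]
ft_force: [0.2, -2.4, -0.2]
grip_width: 0.0134
[ 0.1037  0.1677  1.9623 -0.6616  0.4602  2.5382] [ 0.2162 -2.3774 -0.2177] [-0.1712  0.2198 -0.3426]
-0.3402605727567352 0.3339655493814519 39.43730989807361
```

```bash
cat > fk.py <<'E'
import numpy as np
from scipy.optimize import least_squares
from scipy.spatial.transform import Rotation as Ro
D=[([-1.48452,.528475,1.4339,0,1.18138,-.178518],[.16352,-.60249,.22957],[-.09331,.70168,-.70015,.09338]),
([-1.31769787,0.22666317,1.73537322,0.37425554,1.22328391,-0.17825935],[0.3179,-0.37753,0.31303],[.02,.708,-.669,.224]),
([-0.7896,0.1944,1.9299,0.8525,0.871,-0.0655],[0.5322,-0.1357,0.32],[0.1308,0.6947,-0.617,0.3458]),
([-0.5538,0.0867,2.0722,0.8296,0.5489,0.3071],[0.5153,-0.0535,0.3198],None),
([-0.2256,0.0824,2.0752,0.2197,0.2987,1.2872],[0.5172,0.0148,0.3197],[-0.283,-0.649,0.678,-0.197]),
([0.1037,0.1677,1.9623,-0.6616,0.4602,2.5382],[0.5343,0.0856,0.3197],[-0.35,-0.616,0.695,-0.121]),
([-0.9545,0.0197,1.8926,0.7517,1.1249,-0.0093],[0.47,-0.1544,0.3957],[.132,.695,-.617,.346])]
def fk(q,P):
    d1,a1,L1,e,L2,Lt,s4,s6=P[:8]
    R1=Ro.from_euler('z',q[0]);R2=R1*Ro.from_euler('y',q[1]);R3=R2*Ro.from_euler('y',q[2])
    p=np.array([0,0,d1])+R1.apply([a1,0,0])+R2.apply([0,0,L1])+R3.apply([e,0,L2])
    R=R3*Ro.from_euler('z',s4*q[3])*Ro.from_euler('y',q[4])*Ro.from_euler('z',s6*q[5])
    return p+R.apply([0,0,Lt]),R
def fit():
    best=None
    for s4 in(1,-1):
        for s6 in (1,-1):
            f=lambda P:np.concatenate([fk(q,[*P,s4,s6])[0]-p for q,p,_ in D])
            r=least_squares(f,[.35,0,.4,0,.4,.25])
            if best is None or r.cost<best[0]: best=(r.cost,[*r.x,s4,s6])
    return best
if __name__=="__main__":
    c,P=fit();np.set_printoptions(precision=4,suppress=True);print(c,P)
    for q,p,t in D:
        x,R=fk(q,P);print(x-np.array(p), (R.inv()*Ro.from_quat(t)).as_rotvec() if t else "")
E
python3 fk.py
```

```text
0.02787992052465685 [np.float64(0.6535939123682049), np.float64(-0.16017026644028387), np.float64(0.6577040130677142), np.float64(0.34748598185939533), np.float64(0.6264636762640863), np.float64(0.4579694638089361), 1, 1]
[-0.1104 -0.0121 -0.0262] [ 1.2092 -1.2092 -1.2092]
[-0.0589  0.0049 -0.0087] [ 1.2101 -1.2094 -1.2085]
[-0.0302  0.0041  0.0028] [ 1.2092 -1.2093 -1.2092]
[-0.0307 -0.0389  0.0014] 
[-0.0088 -0.1013  0.0013] [ 1.2097 -1.2086 -1.2094]
[ 0.0346 -0.152   0.0018] [ 1.2079 -1.2093 -1.2092]
[-0.0018 -0.0185  0.0277] [ 1.2101 -1.2082 -1.2084]
```

```bash
python3 - <<'E'
s=open('fk.py').read()
s=s.replace("d1,a1,L1,e,L2,Lt,s4,s6=P[:8]","d1,a1,L1,e,L2,Lt,b=P[:7]").replace("[a1,0,0]","[a1,b,0]").replace("s4*","").replace("s6*","")
i=s.index("def fit");j=s.index('if __name__')
s=s[:i]+'''def fit():
    f=lambda P:np.concatenate([fk(q,P)[0]-p for q,p,_ in D])
    r=least_squares(f,[.35,0,.4,0,.4,.25,.1]);return r.cost,r.x
OFF=Ro.from_rotvec([1.2092,-1.2092,-1.2092])
PP=fit()[1]
LO=np.array([-3.08,-.75,.22,-1.43,0,-2.85]);HI=np.array([3.08,2.2,2.44,4.57,2.65,2.85])
def ik(p,R,q0):
    def f(q):
        x,r=fk(q,PP);return np.concatenate([(x-p)*10,((r*OFF).inv()*R).as_rotvec()])
    r=least_squares(f,q0,xtol=1e-12);return r.x,r.cost
'''+s[j:]
open('fk.py','w').write(s)
E
python3 fk.py
```

```text
6.661944477281536e-09 [ 0.2743 -0.0001  0.5881  0.1142  0.3919  0.2975  0.111 ]
[ 0. -0. -0.] [ 1.2092 -1.2092 -1.2092]
[0. 0. 0.] [ 1.2101 -1.2094 -1.2085]
[-0.  0.  0.] [ 1.2092 -1.2093 -1.2092]
[ 0. -0. -0.] 
[ 0. -0.  0.] [ 1.2097 -1.2086 -1.2094]
[-0.  0. -0.] [ 1.2079 -1.2093 -1.2092]
[-0.  0.  0.] [ 1.2101 -1.2082 -1.2084]
```

Run:
```python
from h import *
from fk import *
np.set_printoptions(precision=2,suppress=True)
for flip in (-1,1):
  for lean in (22,28,34,40,50):
    for z in (.328,.165):
      q=np.array([.1,.17,1.96,-.66,.46,2.54]) if flip==-1 else np.array([.1,.17,1.96,-.66,.46,2.54-np.pi])
      seq=[-.3,-.4,-.45,-.5,-.55,-.6]; res={}
      for psis in (np.arange(-.3,-.61,-.05),np.arange(-.3,.46,.05)):
        qq=q.copy()
        for psi in psis:
          rod=POST-.3*np.array([np.cos(psi),np.sin(psi)])
          P,Q=gpose(rod,psi,z,lean=lean,flip=flip); qq,c=ik(P,Q,qq)
          res[round(psi,2)]=(qq.copy(),c)
      print(flip,lean,z)
      for k in (-.6,-.5,-.4,-.2,0.,.2,.45): print("   ",k,res[k][0],"%.0e"%res[k][1],"OUT" if ((res[k][0]<LO)|(res[k][0]>HI)).any() else "")
```

```text
-1 22 0.328
    -0.6 [ 0.23  0.32  1.59 -0.34  0.99  2.55] 4e-22 
    -0.5 [ 0.16  0.26  1.68 -0.29  0.91  2.38] 4e-21 
    -0.4 [ 0.08  0.22  1.75 -0.23  0.85  2.18] 2e-20 
    -0.2 [-0.13  0.14  1.84 -0.04  0.77  1.67] 6e-21 
    0.0 [-0.35  0.12  1.87  0.18  0.8   1.11] 5e-21 
    0.2 [-0.55  0.16  1.82  0.33  0.9   0.65] 5e-21 
    0.45 [-0.69  0.27  1.66  0.4   1.07  0.26] 1e-23 
-1 22 0.165
    -0.6 [ 0.23  0.54  1.77 -0.49  0.63  2.77] 2e-22 
    -0.5 [ 0.16  0.5   1.86 -0.48  0.52  2.62] 4e-20 
    -0.4 [ 0.08  0.47  1.94 -0.43  0.42  2.42] 1e-30 
    -0.2 [-0.13  0.43  2.05 -0.1   0.29  1.73] 7e-31 
    0.0 [-0.35  0.42  2.08  0.43  0.31  0.83] 3e-30 
    0.2 [-0.55  0.44  2.02  0.6   0.47  0.32] 1e-19 
    0.45 [-0.69  0.51  1.84  0.56  0.7   0.01] 5e-24 
-1 28 0.328
    -0.6 [ 0.27  0.31  1.64 -0.47  0.91  2.68] 2e-21 
    -0.5 [ 0.2   0.25  1.73 -0.43  0.82  2.51] 7e-20 
    -0.4 [ 0.11  0.2   1.81 -0.35  0.73  2.3 ] 9e-19 
    -0.2 [-0.12  0.12  1.91 -0.06  0.62  1.69] 1e-18 
    0.0 [-0.38  0.1   1.94  0.29  0.66  1.  ] 1e-18 
    0.2 [-0.59  0.14  1.88  0.48  0.82  0.5
[... 6138 characters left out ...]
0.18] 2e-20 
    -0.4 [ 0.23  0.23  2.02 -1.33  0.48  0.17] 3e-19 
    -0.2 [-0.1   0.12  2.18 -1.9   0.08  0.39] 9e-24 OUT
    0.0 [-0.5   0.09  2.22 -1.64 -0.37 -0.27] 7e-31 OUT
    0.2 [-0.78  0.15  2.13 -1.88 -0.74 -0.36] 2e-19 OUT
    0.45 [-0.93  0.3   1.9  -2.09 -1.05 -0.42] 1e-22 OUT
1 50 0.165
    -0.6 [ 0.41  0.65  1.93 -1.58  0.71  0.81] 9e-31 OUT
    -0.5 [ 0.33  0.62  2.06 -1.88  0.64  0.99] 3e-30 OUT
    -0.4 [ 0.23  0.61  2.18 -2.25  0.61  1.21] 8e-31 OUT
    -0.2 [-0.1   0.62  2.37 -3.02  0.72  1.55] 2e-30 OUT
    0.0 [-0.5   0.63  2.43 -3.68  0.8   1.63] 2e-18 OUT
    0.2 [-0.78  0.61  2.31 -4.31  0.77  1.83] 8e-19 OUT
    0.45 [-0.93  0.63  2.04 -4.93  0.88  2.19] 8e-20 OUT
```

```bash
python3 -m crank '[[[0,0,0,0,0,0,0],[0,0,0,0,0,0,15],[0,0,0,0,0,0,30],[0,0,0,0,0,0,40],[0,0,0,0,0,0,40]]]'
python3 - <<'E'
from h import *
np.set_printoptions(precision=4,suppress=True)
p,R,o=cur();print(p,o["ft_force"]);y=R.as_matrix()[:,1];psi=np.arctan2(y[1],y[0]);print(psi)
rod=POST-.2995*np.array([np.cos(psi),np.sin(psi)])
P,Q=gpose(rod,psi,.328,lean=22,dist=.05,flip=-1);rows(p,R,P,Q,5,g=40)
W=robot.camera("wrist");crop(W,60,384,0,512,"w5")
E
```

```text
time: 8.07
position: [0.534, 0.0847, 0.318]
tool_rot: [-0.348, -0.616, 0.696, -0.12]
ft_force: [-0.1, -0.7, -0.8]
grip_width: 0.0322
[0.534  0.0847 0.318 ] [-0.128  -0.663  -0.7541]
-0.34089560281547754
[[[0.0, -0.0, -3.4, 0.0018, -0.0014, 0.0004, 40], [0.0, -0.1, -3.5, 0.0019, -0.0013, 0.0005, 40], [0.0, -0.0, -3.4, 0.0019, -0.0012, 0.0004, 40], [0.0, -0.1, -3.5, 0.002, -0.0011, 0.0004, 40], [0.0, -0.0, -3.4, 0.0021, -0.0009, 0.0005, 40]]]
w5 scale 1.5625
```

View pics/w5.png

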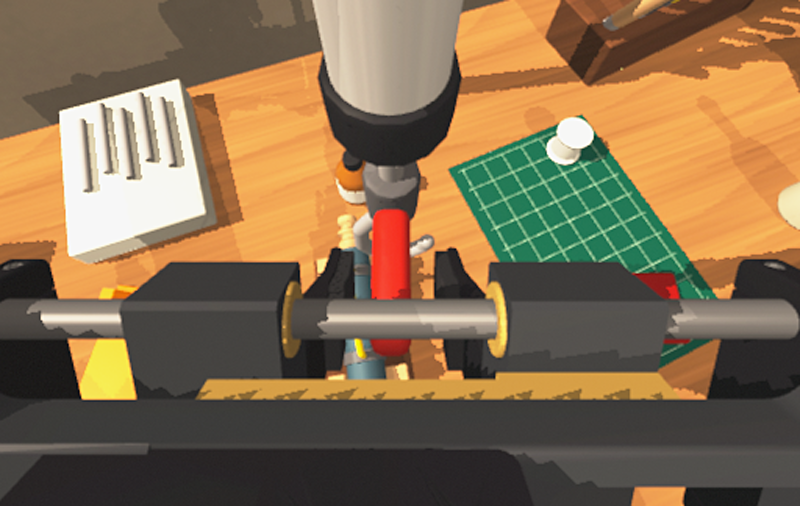

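```bash
python3 -m crank '[[[0,0,-3.4,0.002,-0.0014,0,40],[0,0,-3.5,0.002,-0.0013,0,40],[0,0,-3.4,0.002,-0.0012,0,40],[0,-0.1,-3.5,0.002,-0.001,0,40],[0,0,-3.4,0.002,-0.001,0,40]]]'
python3 - <<'E'
from h import *
np.set_printoptions(precision=4,suppress=True)
W=robot.camera("wrist");crop(W,60,384,0,512,"w6")
S=robot.camera("scene");crop(S,30,230,180,440,"s6")
p,R,o=cur();print(p,o["q"],o["ft_force"]);y=R.as_matrix()[:,1];print(np.arctan2(y[1],y[0]),np.degrees(np.arcsin(np.hypot(*y[:2]))))
E
```

```text
time: 8.75
position: [0.5231, 0.0886, 0.3178]
tool_rot: [-0.251, -0.662, 0.706, -0.014]
ft_force: [0.5, 0.2, 0.8]
grip_width: 0.0347
w6 scale 1.5625
s6 scale 3.0
[0.5247 0.0882 0.3185] [ 0.0341  0.1831  1.7901 -0.1892  0.8145  2.054 ] [ 0.2352 -0.1086  0.4997]
-0.33703456757131384 22.16659897231698
```

View pics/w6.png

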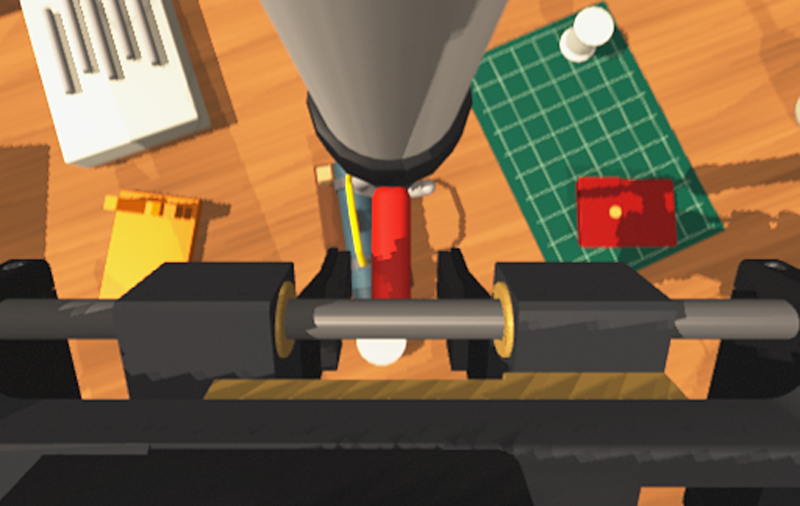

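View pics/s6.png

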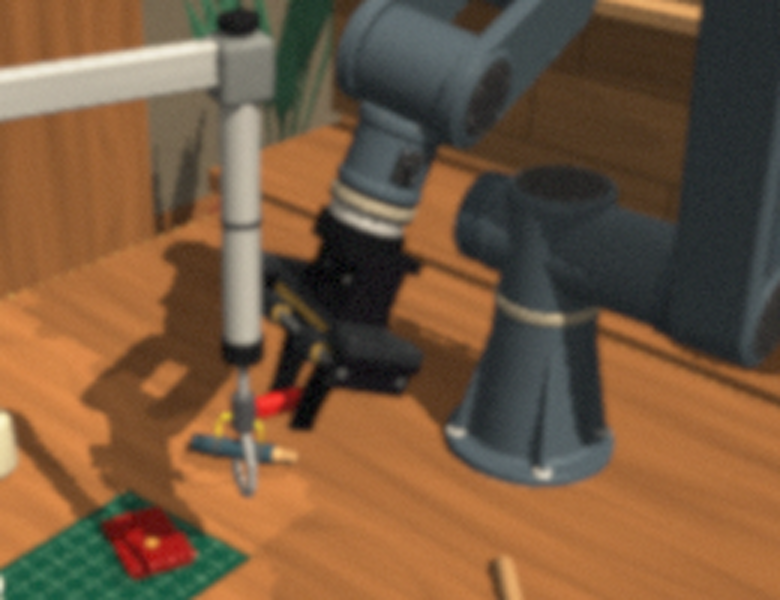

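```bash
python3 -m crank '[[[0,0,0,0,0,0,0],[0,0,0,0,0,0,0],[0,0,0,0,0,0,0],[0,0,0,0,0,0,0],[0,0,0,0,0,0,0]]]' 55
cat >> h.py <<'E'
def rotz(p,R,d):
    Q=Ro.from_rotvec([0,0,d]); c=np.array([*POST,0]); return c+Q.apply(p-c),Q*R
def psi_of(R):
    y=R.as_matrix()[:,1];return np.arctan2(y[1],y[0])
E
python3 - <<'E'
from h import *
np.set_printoptions(precision=4,suppress=True)
p,R,o=cur();print(p,o["ft_force"],o["grip_width"],psi_of(R))
p1,R1=rotz(p,R,-.05); print(np.degrees((R.inv()*R1).as_rotvec()),R.inv().apply(p1-p))
E
```

```text
time: 9.48
position: [0.5228, 0.0888, 0.3177]
tool_rot: [-0.251, -0.661, 0.706, -0.015]
ft_force: [-0.8, 1.3, -0.2]
grip_width: 0.0136
[0.5228 0.0888 0.3177] [-0.7793  1.3159 -0.1611] 0.013614601035676138 -0.3382780654811055
[1.0744 2.6557 0.0045] [-0.0005  0.0002 -0.0173]
```

```bash
python3 -m crank '[[[0.8,2.1,0,-0.0004,0.0002,-0.0138,0],[1.1,2.7,0,-0.0005,0.0002,-0.0173,0],[1.1,2.7,0,-0.0005,0.0002,-0.0173,0],[1.1,2.7,0,-0.0005,0.0002,-0.0173,0],[1.1,2.7,0,-0.0005,0.0002,-0.0173,0]]]'
python3 - <<'E'
from h import *
np.set_printoptions(precision=4,suppress=True)
W=robot.camera("wrist");
W=robot.camera("wrist");p,R,o=cur();crop(W,0,384,0,512,"w7")
T=robot.camera("top");crop(T,120,240,170,330,"t7")
S=robot.camera("scene");crop(S,150,320,180,400,"s7")
print(p,o["q"],o["ft_force"],psi_of(R))
for t in ["hook_tip","bail_top"]: print(t,[[(round(d["conf"],2),[round(x,1) for x in d["at"]]) for d in robot.spot_in(c,t)] for c in (W,S)])
E
```

```text
time: 10.1
position: [0.5601, 0.1632, 0.3177]
tool_rot: [-0.33, -0.626, 0.703, 0.072]
ft_force: [-0.5, 0.8, -1.0]
grip_width: 0.0135
w7 scale 1.5625
t7 scale 5.0
s7 scale 3.5294117647058822
[0.5611 0.1646 0.3177] [ 0.2332  0.3075  1.6118 -0.3326  0.9772  2.5418] [-3.337   2.3397  1.8004] -0.5758977539370803
hook_tip [[(0.76, [207.1, 251.4])], [(0.53, [181.2, 272.4]), (0.26, [247.5, 302.2])]]
bail_top [[(0.95, [204.8, 279.8]), (0.54, [212.4, 248.7])], [(0.98, [252.2, 267.8]), (0.63, [177.6, 253.5])]]
```

View pics/w7.png

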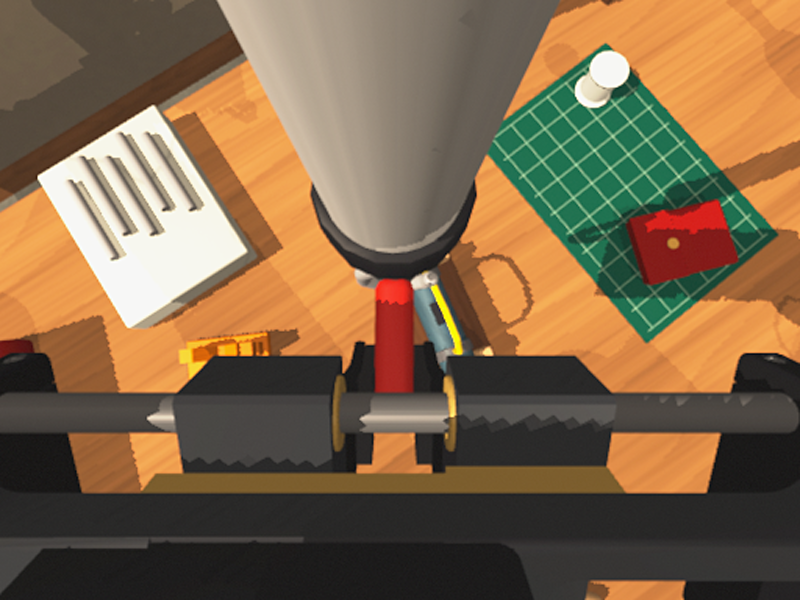

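View pics/t7.png

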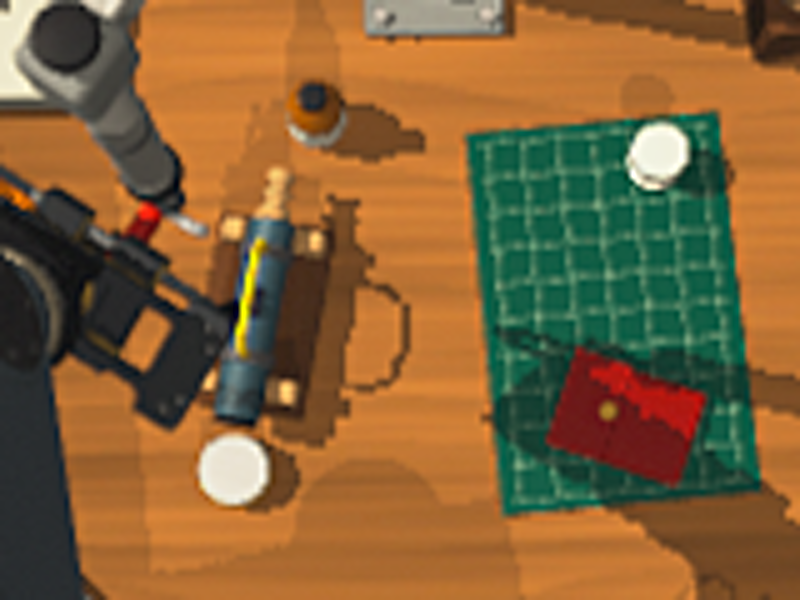

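View pics/s7.png

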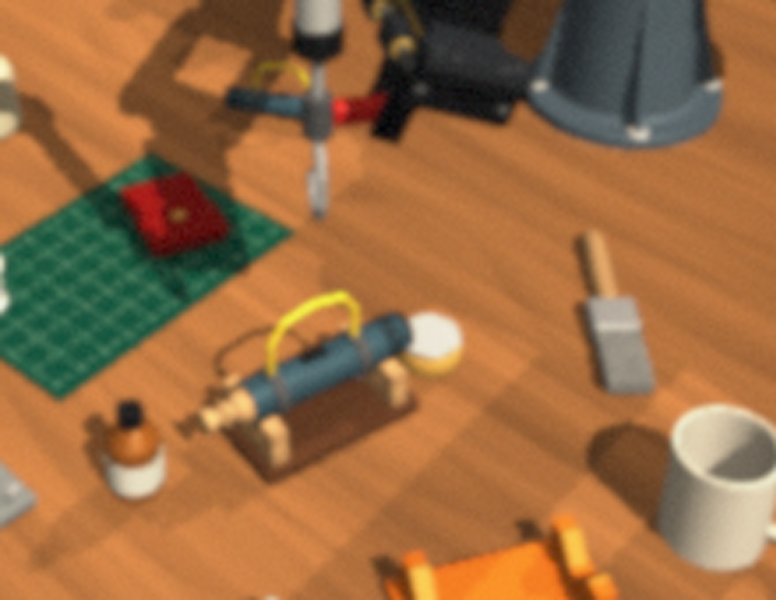

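Run:
```python
from h import *
np.set_printoptions(precision=4,suppress=True)
T=robot.camera("top");S=robot.camera("scene");W=robot.camera("wrist");p,R,o=cur();Rt=wristRt(W,o)
t=lambda x,y:(120+y/5,170+x/5);s=lambda x,y:(150+y/3.5294,180+x/3.5294)
print("tri mid",tri([ray(T,t(252,297)),ray(S,s(316,302))]))
def yel(c,roi):
    h=cv2.cvtColor(c["img"],cv2.COLOR_RGB2HSV);m=(h[...,0]>22)&(h[...,0]<34)&(h[...,1]>170)&(h[...,2]>120)
    z=np.zeros_like(m);r0,r1,c0,c1=roi;z[r0:r1,c0:c1]=m[r0:r1,c0:c1];ys,xs=np.where(z);return ys,xs
for n,c,roi,rt in [("T",T,(160,200,212,230),None),("S",S,(225,265,250,290),None),("W",W,(170,230,265,305),Rt)]:
    ys,xs=yel(c,roi);print(n,len(ys),ys.min(),ys.max(),xs.min(),xs.max())
    # model fit preview: line of plane
    if n!="S":
        k=np.polyfit(ys,xs,1)
        for r in (ys.min(),(ys.min()+ys.max())/2,ys.max()): print("  ",r,np.polyval(k,r),[atz(c,(r,np.polyval(k,r)),z,rt) for z in (.105,.122)])
# fit pose of bail by reprojecting arch model: mask overlap
```

```text
tri mid (array([0.567 , 0.1036, 0.1146]), [np.float64(0.00037695167702319016), np.float64(0.00037695167702309177)])
T 37 168 190 217 222
   168 221.1262311997748 [array([0.6103, 0.1015, 0.105 ]), array([0.607, 0.1  , 0.122])]
   179.0 219.07316844376342 [array([0.5702, 0.1089, 0.105 ]), array([0.5675, 0.1074, 0.122 ])]
   190 217.02010568775205 [array([0.5305, 0.1163, 0.105 ]), array([0.5283, 0.1147, 0.122 ])]
S 73 232 247 257 278
W 190 183 226 273 291
   183 274.83751274069687 [array([0.5939, 0.1013, 0.105 ]), array([0.5929, 0.1036, 0.122 ])]
   204.5 283.14294156339486 [array([0.5628, 0.1084, 0.105 ]), array([0.5631, 0.1105, 0.122 ])]
   226 291.4483703860929 [array([0.5321, 0.1155, 0.105 ]), array([0.5338, 0.1172, 0.122 ])]
```

Run:
```python
from h import *
from fk import *
np.set_printoptions(precision=4,suppress=True)
p,R,o=cur();print(p,o["ft_force"],psi_of(R),R.inv().apply([0,0,-.02]))
for dz in (-.08,-.161): print(ik(p+[0,0,dz],R,o["q"]))
```

```text
[0.5597 0.1624 0.3177] [-4.6706  4.0389 -0.2003] -0.5810918725143734 [0.0075 0.0186 0.    ]
(array([ 0.2302,  0.4029,  1.7157, -0.3906,  0.7915,  2.6308]), np.float64(1.3445879906739487e-30))
(array([ 0.2302,  0.5267,  1.7909, -0.4915,  0.6114,  2.7622]), np.float64(6.63948662189552e-21))
```

```bash
python3 -m crank '[[[0,0,0,0.003,0.0074,0,0],[0,0,0,0.006,0.0149,0,0],[0,0,0,0.0075,0.0186,0,0],[0,0,0,0.0075,0.0186,0,0],[0,0,0,0.0075,0.0186,0,0]]]' 58
python3 - <<'E'
from h import *
np.set_printoptions(precision=4,suppress=True)
W=robot.camera("wrist");p,R,o=cur();crop(W,100,384,100,412,"w8");print(p,o["q"],o["ft_force"],o["grip_width"],psi_of(R))
E
```

```text
time: 11.28
position: [0.5604, 0.1633, 0.2353]
tool_rot: [-0.331, -0.627, 0.702, 0.07]
ft_force: [-9.7, 6.2, 10.9]
grip_width: 0.0135
w8 scale 2.112676056338028
[0.5599 0.1626 0.2329] [ 0.2309  0.4099  1.7213 -0.397   0.7793  2.6384] [-6.4623  5.6829  9.0249] 0.013607457421318301 -0.5801817295327247
```

View pics/w8.png

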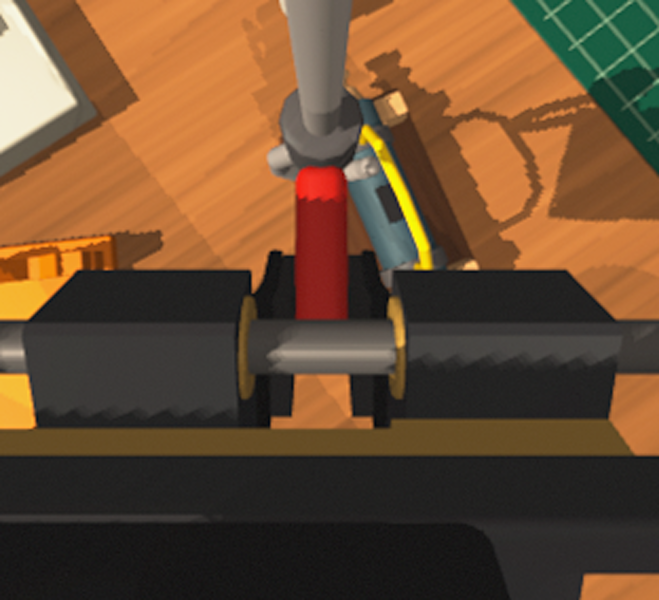

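```bash
python3 -m crank '[[[0,0,0,0.0077,0.0163,0,0],[0,0,0,0.0077,0.0163,0,0],[0,0,0,0.006,0.0148,0,0],[0,0,0,0.0052,0.013,0,0],[0,0,0,0.0037,0.0093,0,0]]]' 58
python3 - <<'E'
from h import *
np.set_printoptions(precision=4,suppress=True)
S=robot.camera("scene");W=robot.camera("wrist");p,R,o=cur();crop(W,100,384,100,412,"w9");print(p,o["q"],o["ft_force"],o["grip_width"],psi_of(R))
crop(S,180,310,200,370,"s9")
E
```

```text
time: 11.95
position: [0.5607, 0.1638, 0.16]
tool_rot: [-0.331, -0.627, 0.702, 0.069]
ft_force: [-5.8, 2.4, 12.4]
grip_width: 0.0136
w9 scale 2.112676056338028
[0.5606 0.1636 0.1594] [ 0.233   0.5231  1.7896 -0.4952  0.6124  2.7663] [-4.9557  3.5578 12.2861] 0.012885328302023082 -0.5742859484362068
s9 scale 4.615384615384615
```

View pics/w9.png

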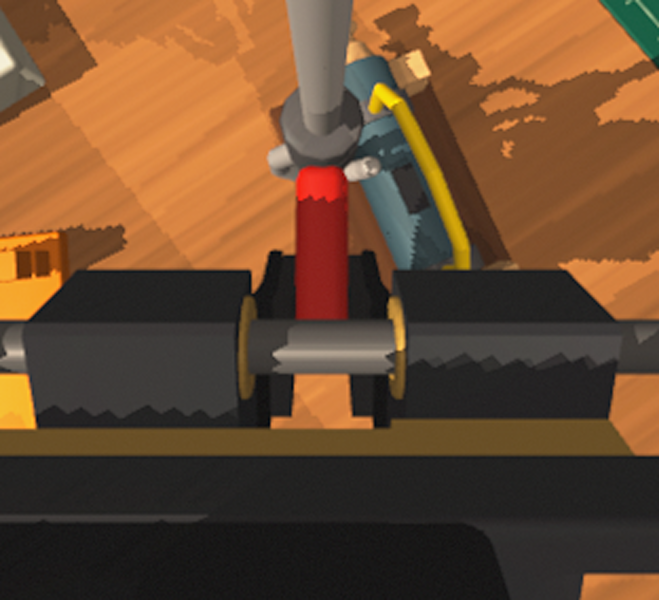

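View pics/s9.png

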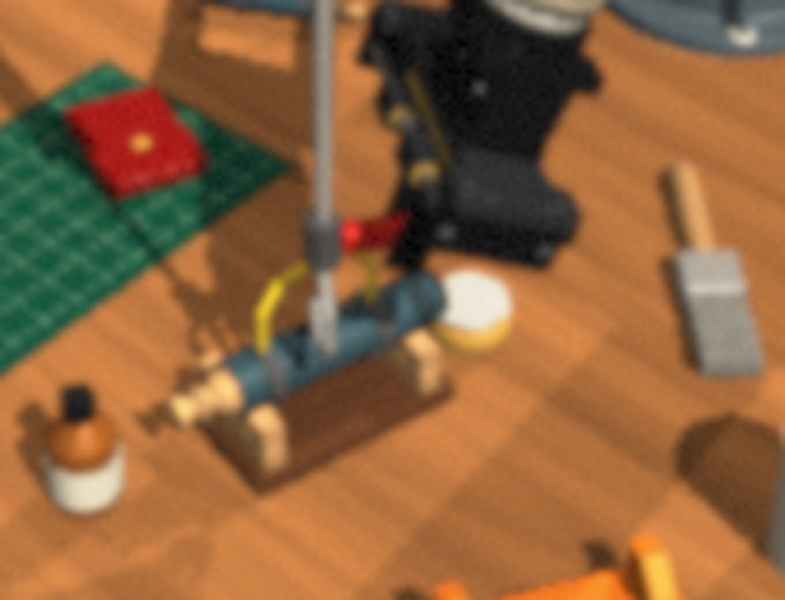

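Run:
```python
from h import *
np.set_printoptions(precision=4,suppress=True)
W=robot.camera("wrist");p,R,o=cur();Rt=wristRt(W,o);psi=psi_of(R);print(p,psi)
w=lambda x,y:(100+y/2.11268,100+x/2.11268)
pts=np.array([atz(W,w(*c),.121,Rt) for c in [(412,120),(435,165),(450,200)]]);print(pts)
print("yaw",np.polyfit(pts[:,0],pts[:,1],1))
print("front leg foot",atz(W,w(375,100),.11,Rt),"rear corner",atz(W,w(462,240),.11,Rt))
print("tip",atz(W,w(370,167),.110,Rt))
T=robot.camera("top");S=robot.camera("scene")
def resid(v):
    pass
# arch model fit in all three images via distance transform
from scipy.optimize import minimize
def mask(c,roi,lo=22,hi=34):
    h=cv2.cvtColor(c["img"],cv2.COLOR_RGB2HSV);m=((h[...,0]>lo)&(h[...,0]<hi)&(h[...,1]>150)&(h[...,2]>110)).astype(np.uint8)
    z=np.zeros_like(m);r0,r1,c0,c1=roi;z[r0:r1,c0:c1]=m[r0:r1,c0:c1];return z
ms=[(W,mask(W,(135,228,270,330)),Rt),(S,mask(S,(230,262,252,285)),None)]
for c,m,_ in ms: print(m.sum())
xs=np.r_[np.linspace(-.028,.028,29)];arch=[(x,-.006*(x/.028)**2) for x in xs]
def cost(v):
    x0,y0,a=v;s=0
    for c,m,rt in ms:
        ys,xx=np.where(m)
        pp=np.array([proj(c,(x0+np.cos(a)*x,y0+np.sin(a)*x,.122+z),rt) for x,z in arch])
        pix=np.c_[ys,xx]; d=np.sqrt(((pp[:,None]-pix[None])**2).sum(2)).min(1); s+=np.minimum(d,8).mean()
    return s
for a0 in (-.1,-.2): 
    r=minimize(cost,[.568,.105,a0],method="Nelder-Mead",options=dict(initial_simplex=[[.568,.105,a0],[.575,.105,a0],[.568,.1,a0],[.568,.105,a0-.1]]));print(r.x,r.fun)
```

```text
[0.5606 0.1636 0.1598] -0.5741491385258509
[[0.5926 0.1023 0.121 ]
 [0.5743 0.1047 0.121 ]
 [0.561  0.1074 0.121 ]]
yaw [-0.1609  0.1975]
front leg foot [0.6081 0.1069 0.11  ] rear corner [0.5457 0.1097 0.11  ]
tip [0.5875 0.123  0.11  ]
675
20
[ 0.588   0.1069 -0.1182] 5.512829112896699
[ 0.5883  0.1058 -0.0234] 5.440774540586796
```

Run:
```python
from h import *
np.set_printoptions(precision=5,suppress=True)
p,R,o=cur()
for d in (.03,.0315):
    p1,R1=rotz(p,R,d); print(np.degrees((R.inv()*R1).as_rotvec()),R.inv().apply(p1-p))
```

```text
[-0.65073 -1.59092 -0.00781] [-0.0001  -0.00001  0.01038]
[-0.68327 -1.67046 -0.0082 ] [-0.00011 -0.00001  0.0109 ]
```

```bash
python3 -m crank '[[[-0.3,-0.8,0,0,0,0.0052,0],[-0.65,-1.6,0,-0.0001,0,0.0104,0],[-0.65,-1.6,0,-0.0001,0,0.0104,0],[-0.65,-1.6,0,-0.0001,0,0.0104,0],[-0.5,-1.1,0,0,0,0.007,0]]]' 58
python3 - <<'E'
from h import *
np.set_printoptions(precision=4,suppress=True)
S=robot.camera("scene");W=robot.camera("wrist");p,R,o=cur();crop(W,100,384,100,412,"w10");print(p,o["q"],o["ft_force"],o["grip_width"],psi_of(R))
crop(S,200,310,210,350,"s10")
E
```

```text
time: 12.82
position: [0.5388, 0.1258, 0.1604]
tool_rot: [-0.291, -0.646, 0.705, 0.024]
ft_force: [-5.7, 3.4, 12.4]
grip_width: 0.0137
w10 scale 2.112676056338028
[0.5384 0.1252 0.1603] [ 0.1412  0.474   1.904  -0.4735  0.4812  2.5619] [-5.8763  2.2837 12.4396] 0.013544851475909944 -0.4485127233096464
s10 scale 5.454545454545454
```

View pics/w10.png

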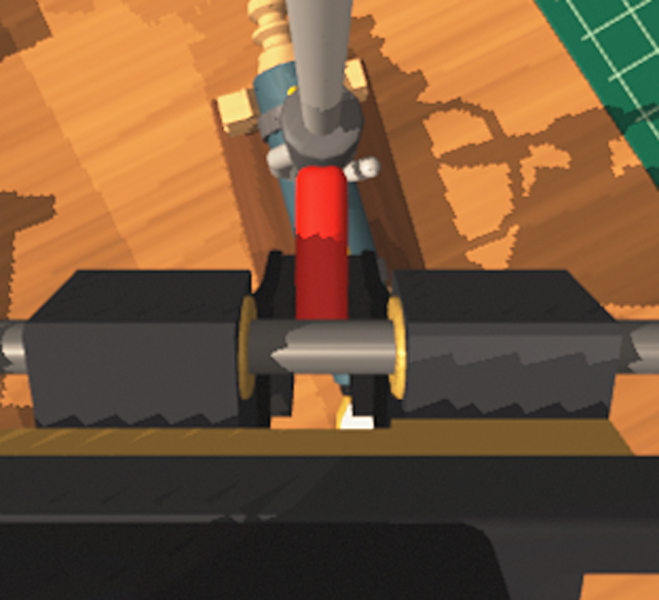

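View pics/s10.png

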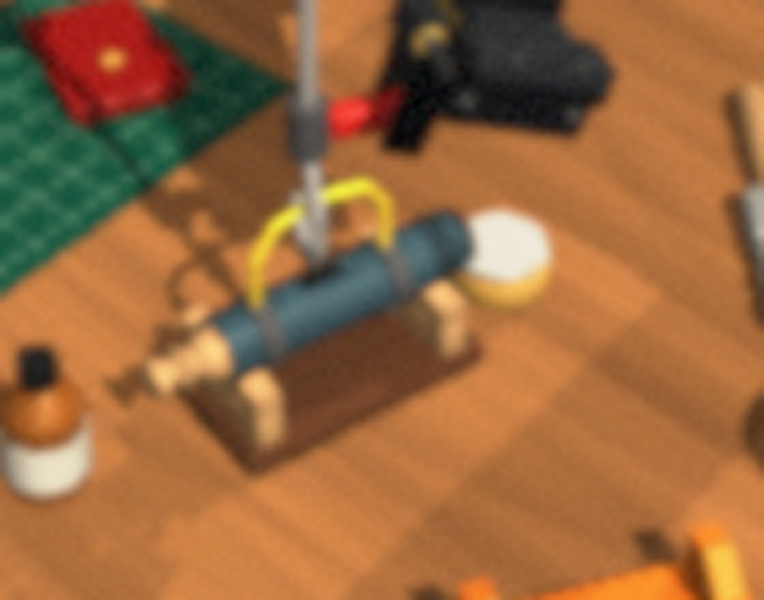

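```bash
python3 -m crank '[[[0,0,0,-0.0022,-0.0056,0,0],[0,0,0,-0.003,-0.0074,0,0],[0,0,0,-0.003,-0.0074,0,0],[0,0,0,-0.0022,-0.0056,0,0],[0,0,0,-0.0015,-0.0037,0,0]]]' 58
python3 - <<'E'
from h import *
np.set_printoptions(precision=4,suppress=True)
S=robot.camera("scene");p,R,o=cur();print(p,o["q"],o["ft_force"],o["grip_width"],psi_of(R))
crop(S,200,310,210,350,"s11")
E
```

```text
time: 13.55
position: [0.5387, 0.1258, 0.1922]
tool_rot: [-0.291, -0.646, 0.705, 0.024]
ft_force: [-4.4, 1.7, 6.5]
grip_width: 0.0133
[0.5387 0.1258 0.1926] [ 0.1422  0.4168  1.8743 -0.4091  0.5596  2.4888] [-4.0263  2.8323  8.636 ] 0.013362840295730698 -0.4473528488007316
s11 scale 5.454545454545454
```

View pics/s11.png

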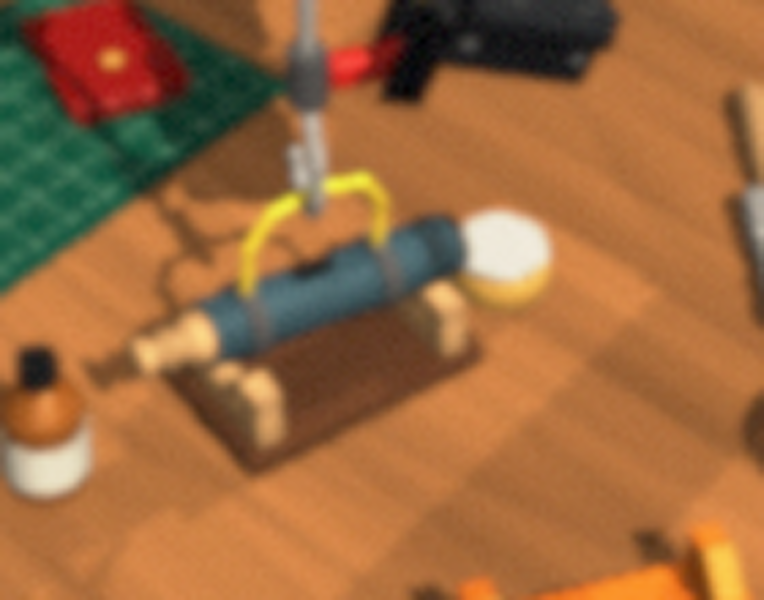

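```bash
python3 -m crank '[[[0,0,0,-0.0012,-0.0028,0,0],[0,0,0,-0.0015,-0.0037,0,0],[0,0,0,-0.0019,-0.0046,0,0],[0,0,0,-0.0019,-0.0046,0,0],[0,0,0,-0.0019,-0.0046,0,0]]]' 58
python3 - <<'E'
from h import *
np.set_printoptions(precision=4,suppress=True)
S=robot.camera("scene");p,R,o=cur();print(p,o["q"],o["ft_force"],o["grip_width"],psi_of(R))
crop(S,190,300,200,340,"s12")
E
```

```text
time: 14.22
position: [0.5386, 0.1257, 0.2139]
tool_rot: [-0.291, -0.646, 0.705, 0.024]
ft_force: [-3.7, 2.1, 7.5]
grip_width: 0.0133
[0.5387 0.1257 0.2145] [ 0.142   0.38    1.8518 -0.3747  0.6146  2.4476] [-3.9421  2.2614  9.1891] 0.013294433497963712 -0.447750158863035
s12 scale 5.454545454545454
```

View pics/s12.png

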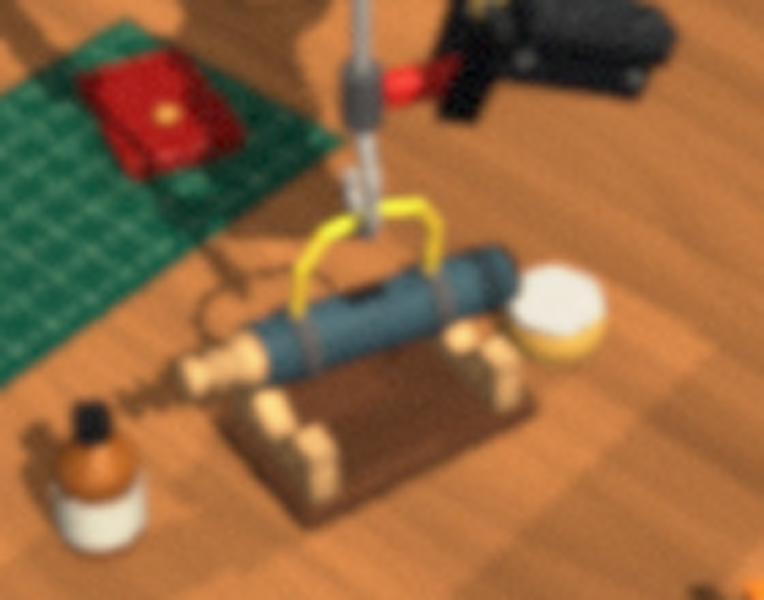

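```bash
python3 -m crank '[[[0,0,0,-0.0022,-0.0056,0,0],[0,0,0,-0.003,-0.0074,0,0],[0,0,0,-0.0034,-0.0083,0,0],[0,0,0,-0.0034,-0.0083,0,0],[0,0,0,-0.0034,-0.0083,0,0]]]' 58
python3 -m crank '[[[0,0,0,-0.0034,-0.0083,0,0],[0,0,0,-0.0034,-0.0083,0,0],[0,0,0,-0.0034,-0.0083,0,0],[0,0,0,-0.003,-0.0074,0,0],[0,0,0,-0.0022,-0.0056,0,0]]]' 58
python3 - <<'E'
from h import *
np.set_printoptions(precision=4,suppress=True)
S=robot.camera("scene");p,R,o=cur();print(p,o["q"],o["ft_force"],o["grip_width"],psi_of(R))
crop(S,150,290,190,360,"s13")
E
```

```text
time: 14.9
position: [0.5386, 0.1255, 0.2549]
tool_rot: [-0.291, -0.646, 0.705, 0.025]
ft_force: [-3.8, 2.3, 5.6]
grip_width: 0.0131
time: 15.52
position: [0.5385, 0.1254, 0.2959]
tool_rot: [-0.291, -0.646, 0.705, 0.025]
ft_force: [-1.6, 1.6, 6.5]
grip_width: 0.0132
[0.5385 0.1255 0.2966] [ 0.1415  0.2607  1.7516 -0.2922  0.8221  2.3384] [-4.84    1.4093  6.7043] 0.013514179180957302 -0.4477989671658362
s13 scale 4.285714285714286
```

View pics/s13.png

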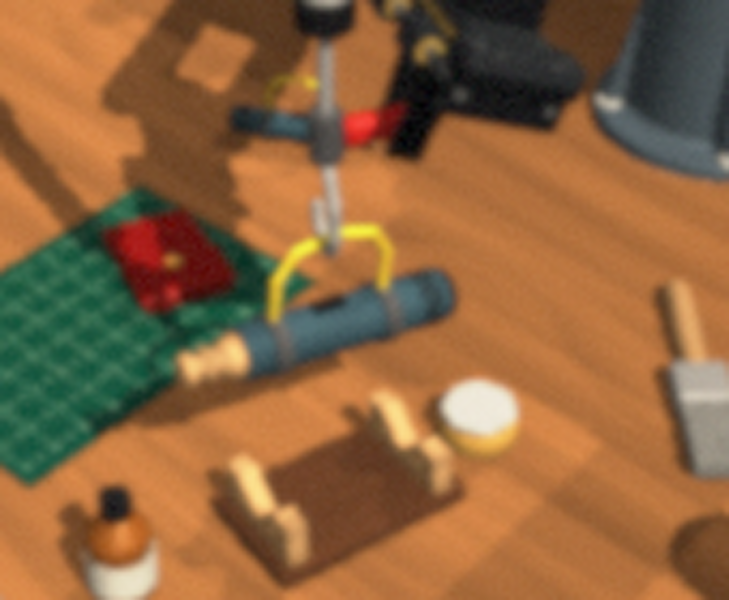

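```bash
python3 -m crank '[[[0,0,0,-0.0022,-0.0056,0,0],[0,0,0,-0.0019,-0.0046,0,0],[0,0,0,-0.0015,-0.0037,0,0],[0,0,0,-0.0011,-0.0028,0,0],[0,0,0,-0.0009,-0.0023,0,0]]]' 58
python3 - <<'E'
from h import *
np.set_printoptions(precision=4,suppress=True)
S=robot.camera("scene");p,R,o=cur();print(p,o["q"],o["ft_force"],o["grip_width"],psi_of(R))
crop(S,110,250,190,360,"s14")
E
```

```text
time: 16.2
position: [0.5384, 0.1253, 0.3159]
tool_rot: [-0.291, -0.646, 0.705, 0.025]
ft_force: [-1.8, 0.9, 5.0]
grip_width: 0.0135
[0.5384 0.1253 0.3162] [ 0.1414  0.237   1.7233 -0.2793  0.873   2.3184] [-3.1065  0.3317  6.6285] 0.013205892937343833 -0.44966734531768243
s14 scale 4.285714285714286
```

View pics/s14.png

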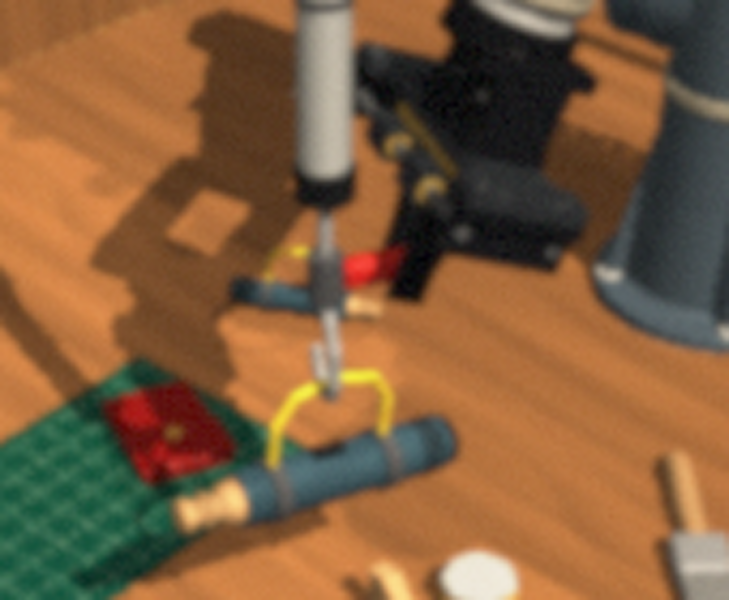

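```bash
python3 -m crank '[[[0,0,0,-0.0004,-0.0009,0,0],[0,0,0,-0.0004,-0.0009,0,0],[0,0,0,-0.0004,-0.0009,0,0],[0,0,0,-0.0002,-0.0005,0,0],[0,0,0,0,0,0,0]]]' 58
python3 - <<'E'
from h import *
np.set_printoptions(precision=4,suppress=True)
p,R,o=cur();print(p,o["ft_force"],psi_of(R))
E
```

```text
time: 16.88
position: [0.5383, 0.1252, 0.3177]
tool_rot: [-0.29, -0.646, 0.706, 0.025]
ft_force: [3.2, -2.4, -1.4]
grip_width: 0.0134
[0.5383 0.1252 0.3177] [ 3.2069 -2.4371 -1.3958] -0.4533065860313397
```

```bash
python3 - <<'E'
from h import *
np.set_printoptions(precision=5,suppress=True)
p,R,o=cur()
print(np.hypot(*(p[:2]-POST)))
for d in (.005,.01,.02,.03):
    p1,R1=rotz(p,R,d); print(np.degrees((R.inv()*R1).as_rotvec()),R.inv().apply(p1-p))
E
python3 -m crank '[[[-0.1,-0.25,0,0,0,0.0017,0],[-0.2,-0.55,0,0,0,0.0035,0],[-0.35,-0.85,0,0,0,0.0055,0],[-0.45,-1.1,0,-0.0001,0,0.0072,0],[-0.55,-1.35,0,-0.0001,0,0.0088,0]]]'
```

```text
0.34601105661512543
[-0.10797 -0.26535 -0.00061] [ 0.      -0.       0.00173]
[-0.21594 -0.53071 -0.00122] [-0.00001 -0.       0.00346]
[-0.43188 -1.06141 -0.00245] [-0.00005  0.       0.00692]
[-0.64782 -1.59212 -0.00367] [-0.00012  0.00002  0.01038]
time: 17.5
position: [0.5275, 0.1012, 0.3178]
tool_rot: [-0.265, -0.657, 0.706, -0.002]
ft_force: [6.2, -1.8, -4.4]
grip_width: 0.0135
```

```bash
python3 -m crank '[[[-0.65,-1.6,0,-0.0001,0,0.0104,0],[-0.65,-1.6,0,-0.0001,0,0.0104,0],[-0.65,-1.6,0,-0.0001,0,0.0104,0],[-0.65,-1.6,0,-0.0001,0,0.0104,0],[-0.65,-1.6,0,-0.0001,0,0.0104,0]]]'
python3 - <<'E'
from h import *
np.set_printoptions(precision=4,suppress=True)
S=robot.camera("scene");p,R,o=cur();print(p,o["q"],o["ft_force"],psi_of(R),np.hypot(*(p[:2]-POST)))
crop(S,110,250,170,340,"s15")
E
```

```text
time: 18.12
position: [0.5117, 0.0517, 0.3178]
tool_rot: [-0.215, -0.675, 0.704, -0.056]
ft_force: [7.6, -0.4, -8.0]
grip_width: 0.0135
[0.5115 0.0505 0.3177] [-0.0888  0.1399  1.8492 -0.074   0.7694  1.7549] [ 5.9673 -2.5702 -6.4959] -0.22517640606505993 0.3457688220936659
s15 scale 4.285714285714286
```

View pics/s15.png

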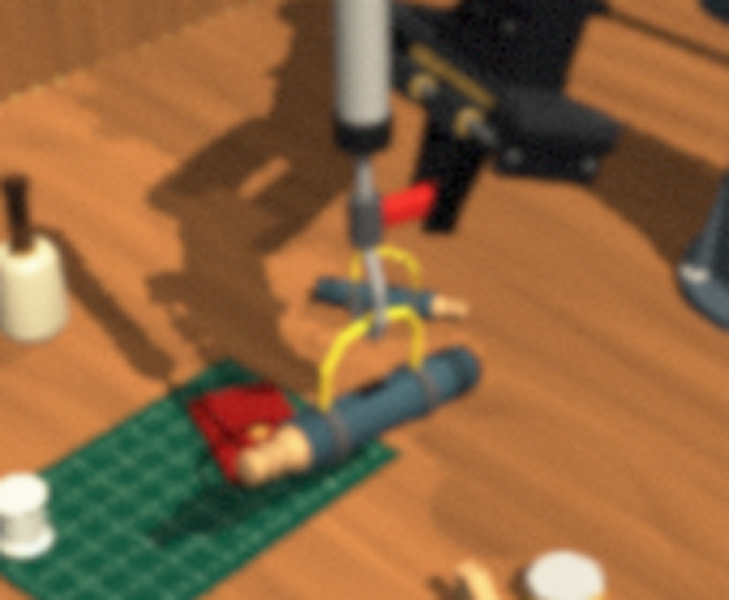

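```bash
python3 -m crank '[[[-0.35,-0.8,0,0,0,0.0052,0],[-0.65,-1.6,0,-0.0001,0,0.0104,0],[-0.65,-1.6,0,-0.0001,0,0.0104,0],[-0.65,-1.6,0,-0.0001,0,0.0104,0],[-0.65,-1.6,0,-0.0001,0,0.0104,0]]]'
python3 -m crank '[[[-0.65,-1.6,0,-0.0001,0,0.0104,0],[-0.65,-1.6,0,-0.0001,0,0.0104,0],[-0.65,-1.6,0,-0.0001,0,0.0104,0],[-0.65,-1.6,0,-0.0001,0,0.0104,0],[-0.65,-1.6,0,-0.0001,0,0.0104,0]]]'
python3 - <<'E'
from h import *
np.set_printoptions(precision=4,suppress=True)
p,R,o=cur();print(p,o["q"],o["ft_force"],psi_of(R),np.hypot(*(p[:2]-POST)))
E
```

```text
time: 18.8
position: [0.5041, 0.0056, 0.3178]
tool_rot: [-0.169, -0.688, 0.698, -0.103]
ft_force: [8.8, -0.7, -8.4]
grip_width: 0.0134
time: 19.42
position: [0.5029, -0.0461, 0.3178]
tool_rot: [0.118, 0.699, -0.688, 0.156]
ft_force: [9.3, 2.0, -9.1]
grip_width: 0.0131
[ 0.5029 -0.0461  0.3178] [-0.422   0.1158  1.8796  0.2473  0.8137  0.9539] [ 9.3356  1.968  -9.063 ] 0.06563883343828378 0.3455260778180657
```

```bash
python3 -m crank '[[[-0.65,-1.6,0,-0.0001,0,0.0104,0],[-0.65,-1.6,0,-0.0001,0,0.0104,0],[-0.65,-1.6,0,-0.0001,0,0.0104,0],[-0.65,-1.6,0,-0.0001,0,0.0104,0],[-0.65,-1.6,0,-0.0001,0,0.0104,0]]]'
python3 -m crank '[[[-0.65,-1.6,0,-0.0001,0,0.0104,0],[-0.65,-1.6,0,-0.0001,0,0.0104,0],[-0.6,-1.45,0,-0.0001,0,0.0095,0],[-0.55,-1.35,0,-0.0001,0,0.0088,0],[-0.5,-1.25,0,-0.0001,0,0.0081,0]]]'
python3 -m crank '[[[-0.45,-1.1,0,-0.0001,0,0.0072,0],[-0.35,-0.85,0,0,0,0.0055,0],[-0.3,-0.75,0,0,0,0.0048,0],[-0.2,-0.5,0,0,0,0.0033,0],[-0.1,-0.25,0,0,0,0.0017,0]]]'
python3 - <<'E'
from h import *
np.set_printoptions(precision=4,suppress=True)
S=robot.camera("scene");T=robot.camera("top");p,R,o=cur();print(p,o["q"],o["ft_force"],psi_of(R),np.hypot(*(p[:2]-POST)))
crop(S,90,260,120,310,"s16");crop(T,110,240,230,370,"t16")
E
```

```text
time: 20.05
position: [0.5094, -0.0971, 0.3177]
tool_rot: [0.065, 0.706, -0.674, 0.207]
ft_force: [11.0, 2.3, -8.7]
grip_width: 0.0133
time: 20.68
position: [0.5218, -0.1421, 0.3177]
tool_rot: [0.017, 0.709, -0.658, 0.253]
ft_force: [8.2, 3.4, -5.6]
grip_width: 0.0134
time: 21.3
position: [0.5298, -0.1628, 0.3177]
tool_rot: [-0.006, 0.709, -0.65, 0.274]
ft_force: [6.3, 3.6, -4.2]
grip_width: 0.0137
[ 0.5299 -0.163   0.3178] [-0.6916  0.242   1.7119  0.4055  1.0436  0.2921] [ 7.5659  2.2926 -4.6352] 0.4172891483423164 0.3451850619774576
s16 scale 3.5294117647058822
t16 scale 4.615384615384615
```

View pics/s16.png

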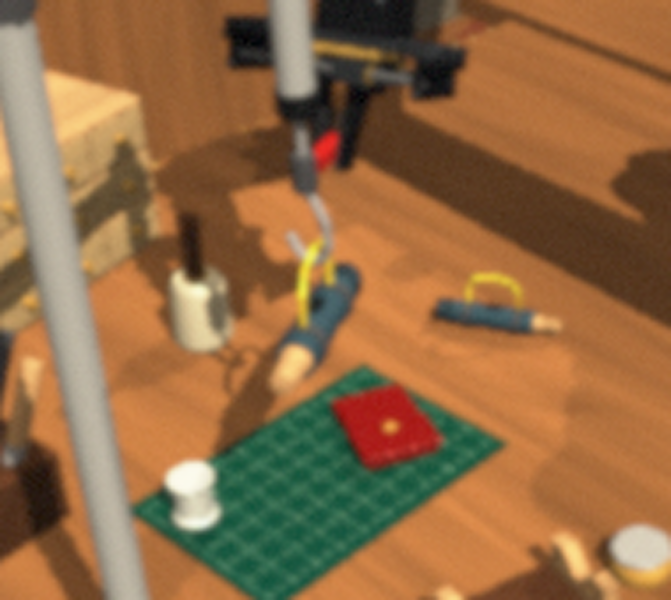

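View pics/t16.png

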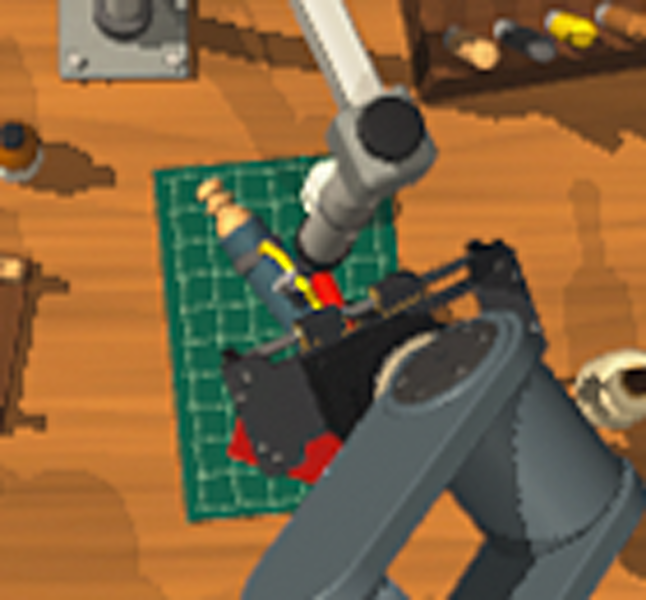

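```bash
python3 -m crank '[[[0,0,0,0,0.001,0,0],[0,0,0,0,0.001,0,0],[0,0,0,0,0,0,0],[0,0,0,0,0,0,0],[0,0,0,0,0,0,0]]]'
python3 - <<'E'
from h import *
np.set_printoptions(precision=4,suppress=True)
ims=[]
for k in range(3):
    S=robot.camera("scene");ims.append(S["img"][140:220,180:240,::-1])
p,R,o=cur();print(o["time"],p,o["ft_force"],psi_of(R))
print([np.abs(a.astype(int)-ims[0]).mean() for a in ims])
im=np.hstack([cv2.resize(i,None,fx=4,fy=4,interpolation=cv2.INTER_CUBIC) for i in ims]);cv2.imwrite("pics/s17.png",im)
T=robot.camera("top");crop(T,140,200,260,320,"t17")
E
```

```text
time: 22.02
position: [0.5303, -0.1637, 0.3176]
tool_rot: [-0.006, 0.707, -0.651, 0.275]
ft_force: [1.6, 0.2, 4.9]
grip_width: 0.0134
22.175 [ 0.5302 -0.1637  0.3176] [1.5499 1.0047 5.0942] 0.40938515562415984
[np.float64(0.0), np.float64(1.747638888888889), np.float64(1.7252083333333332)]
t17 scale 10.0
```

View pics/s17.png

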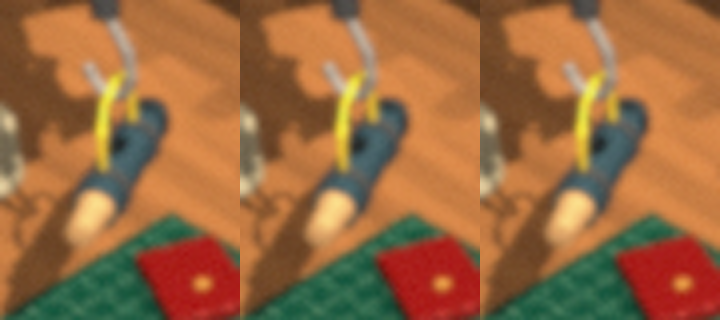

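View pics/t17.png

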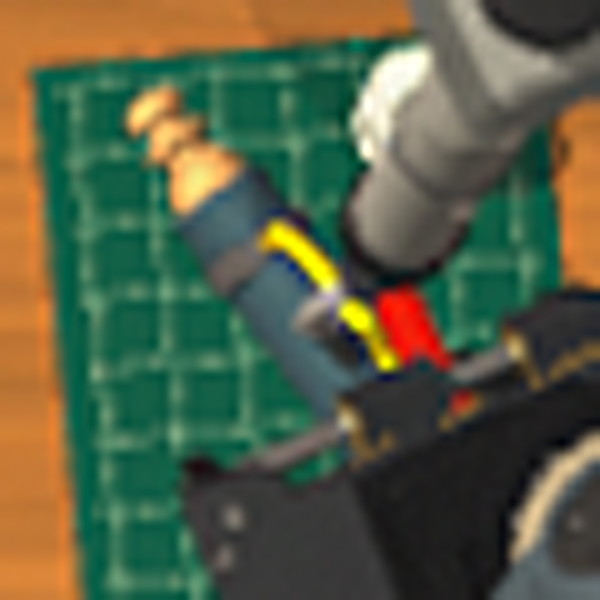

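```bash
python3 -m crank '[[[0,0,0,-0.0002,-0.0005,0,0],[0,0,0,-0.0002,-0.0005,0,0],[0,0,0,-0.0002,-0.0005,0,0],[0,0,0,0,0,0,0],[0,0,0,0,0,0,0]]]'
python3 - <<'E'
from h import *
np.set_printoptions(precision=4,suppress=True)
S=robot.camera("scene");T=robot.camera("top");W=robot.camera("wrist");p,R,o=cur();print(o["time"],p,o["ft_force"],psi_of(R))
s=lambda x,y:(140+y/4,180+x/4);t=lambda x,y:(140+y/10,260+x/10)
a=tri([ray(S,s(80,238)),ray(T,t(140,108))]);b=tri([ray(S,s(102,192)),ray(T,t(227,192))]);print(a,b)
d=b[0]-a[0];print("tilt deg",np.degrees(np.arctan2(d[2],np.hypot(d[0],d[1]))),"yaw",np.arctan2(-d[1],-d[0]))
c=np.array(POST)-.3*np.array([np.cos(.417),np.sin(.417)]);print("seat",c)
# axis through a at tip from com below seat
for X in (a[0],b[0]):
    h=np.hypot(*(X[:2]-c));print(h,X[2],"tilt est",np.degrees(np.arctan2(X[2]-.178,h)))
crop(W,0,384,0,512,"w18"); crop(S,130,220,170,260,"s18")
E
```

```text
time: 22.85
position: [0.53, -0.1633, 0.3177]
tool_rot: [-0.007, 0.708, -0.651, 0.274]
ft_force: [4.9, 1.2, 1.3]
grip_width: 0.0127
23.0 [ 0.53   -0.1633  0.3177] [5.9659 1.647  1.2275] 0.41461166061630716
(array([ 0.6537, -0.0867,  0.1838]), [np.float64(0.001464632437541981), np.float64(0.0014646324375420343)]) (array([ 0.6186, -0.112 ,  0.1944]), [np.float64(0.002777528433522881), np.float64(0.0027775284335227798)])
tilt deg 13.846864709890065 yaw 0.6230372202417522
seat [ 0.5737 -0.1505]
0.10231996272959798 0.18376570823013058 tilt est 3.225194275302465
0.05915317213189182 0.19442878024147328 tilt est 15.521722235280736
w18 scale 1.5625
s18 scale 6.666666666666667
```

View pics/s18.png

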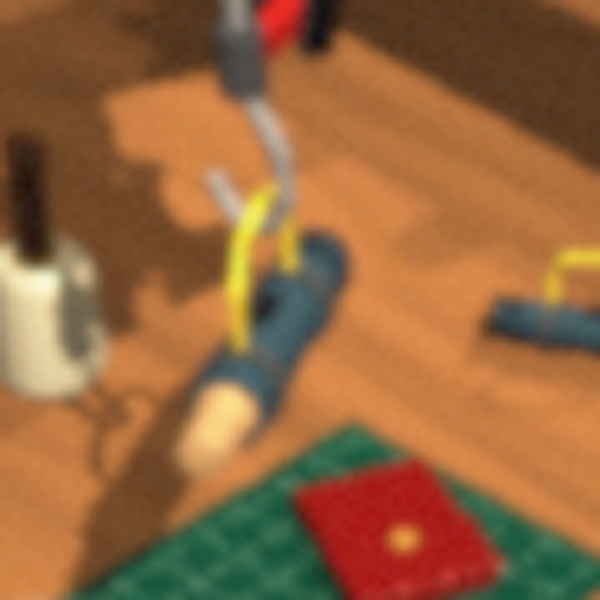

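View pics/w18.png

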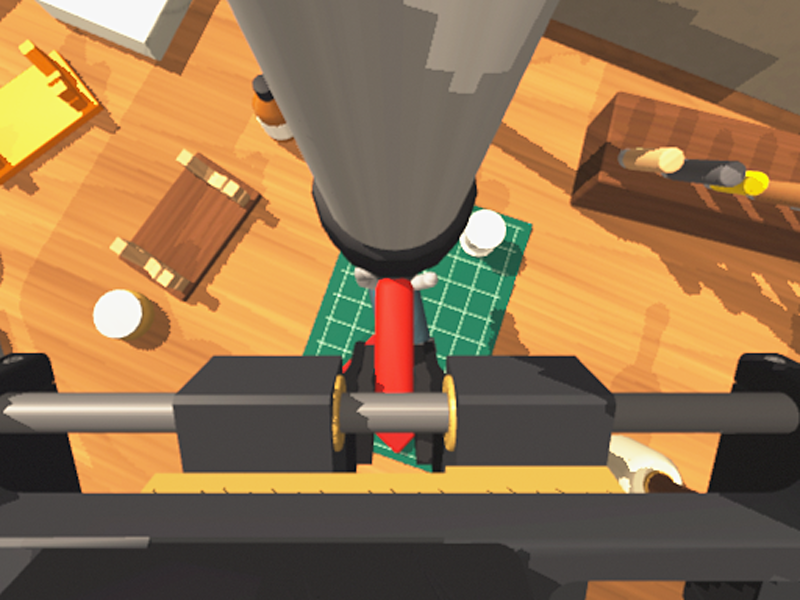

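```bash
python3 -m crank '[[[0,0,0,-0.0001,-0.0004,0,0],[0,0,0,-0.0001,-0.0004,0,0],[0,0,0,0,0,0,0],[0,0,0,0,0,0,0],[0,0,0,0,0,0,0]]]'
python3 - <<'E'
from h import *
from scipy.optimize import least_squares
np.set_printoptions(precision=4,suppress=True)
S=robot.camera("scene");T=robot.camera("top");p,R,o=cur();print(o["time"],p,o["ft_force"],psi_of(R))
c=np.array(POST)-.3*np.array([np.cos(.416),np.sin(.416)])
tip=(199.5,198.2);tail=(167,219.5);tipT=(150.5,274)
for th in (-10,-5,0,5,10,15):
  for yaw in (.62,):
    t=np.radians(th);d=np.array([np.cos(yaw)*np.cos(t),np.sin(yaw)*np.cos(t),np.sin(t)])
    c3=np.array([*c,.178]); print(th,proj(S,c3+.108*d),proj(S,c3-.085*d),proj(T,c3+.108*d))
def f(v):
    yaw,t,z,L1,L2=v;d=np.array([np.cos(yaw)*np.cos(t),np.sin(yaw)*np.cos(t),np.sin(t)]);c3=np.array([*c,z])
    return np.r_[np.subtract(proj(S,c3+L1*d),tip),np.subtract(proj(S,c3-L2*d),tail),np.subtract(proj(T,c3+L1*d),tipT),(L1+L2-.195)*300,(z-.178)*300]
r=least_squares(f,[.6,0,.178,.105,.09]);print(np.degrees(r.x[1]),r.x,r.fun)
E
```

```text
time: 23.62
position: [0.5298, -0.1629, 0.3177]
tool_rot: [-0.007, 0.709, -0.65, 0.274]
ft_force: [8.5, 2.0, -3.2]
grip_width: 0.0134
23.725 [ 0.5299 -0.1629  0.3177] [ 7.3941  3.0484 -2.4876] 0.41801396359774434
-10 (np.float64(207.11847841067325), np.float64(199.15161699589845)) (np.float64(162.63708402854363), np.float64(216.07607424518335)) (np.float64(150.28714766402967), np.float64(274.34113110916815))
-5 (np.float64(204.78662403330392), np.float64(198.71664881374278)) (np.float64(164.44196977245576), np.float64(216.32122247847343)) (np.float64(149.38281190772133), np.float64(274.2765042429168))
0 (np.float64(202.23904408995043), np.float64(198.36151212427407)) (np.float64(166.355130763348), np.float64(216.51201442840414)) (np.float64(148.64861646559808), np.float64(274.3548038909994))
5 (np.float64(199.4961921634103), np.float64(198.09060154997073)) (np.float64(168.3630858408711), np.float64(216.6477409377714)) (np.float64(148.09367023854657), np.float64(274.5785360396351))
10 (np.float64(196.58119051755133), np.float64(197.90749275592094)) (np.float64(170.45210349209114), np.float64(216.7280032916858)) (np.float64(147.72610940853514), np.float64(274.94920041613545))
15 (np.float64(193.51959730514108), np.float64(197.81485673781722)) (np.float64(172.60825873163557), np.float64(216.75270106262784)) (np.float64(147.55293043703907), np.float64(275.467185006003))
3.5336914955672416 [0.6083 0.0617 0.1763 0.1018 0.0946] [ 0.0641  0.2871 -0.1849 -1.7178 -0.8923  1.8283  0.406  -0.499 ]
```

```bash
python3 -m crank '[[[0,0,0,0,0,0,5],[0,0,0,0,0,0,20],[0,0,0,0,0,0,45],[0,0,0,0,0,0,60],[0,0,0,0,0,0,60]]]' 20
python3 - <<'E'
from h import *
np.set_printoptions(precision=4,suppress=True)
S=robot.camera("scene");W=robot.camera("wrist");p,R,o=cur();print(p,o["ft_force"],o["grip_width"])
crop(S,90,230,160,290,"s19");crop(W,100,384,100,412,"w19")
E
```

```text
time: 24.35
position: [0.529, -0.1637, 0.3184]
tool_rot: [-0.008, 0.708, -0.651, 0.273]
ft_force: [0.7, -0.7, -0.6]
grip_width: 0.0397
[ 0.5291 -0.1637  0.3185] [ 0.4584 -0.3495  0.5629] 0.04692353905702601
s19 scale 4.285714285714286
w19 scale 2.112676056338028
```

View pics/s19.png

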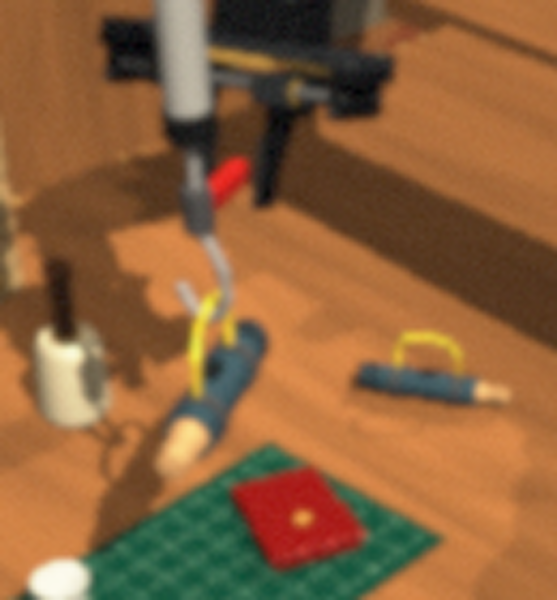

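View pics/w19.png

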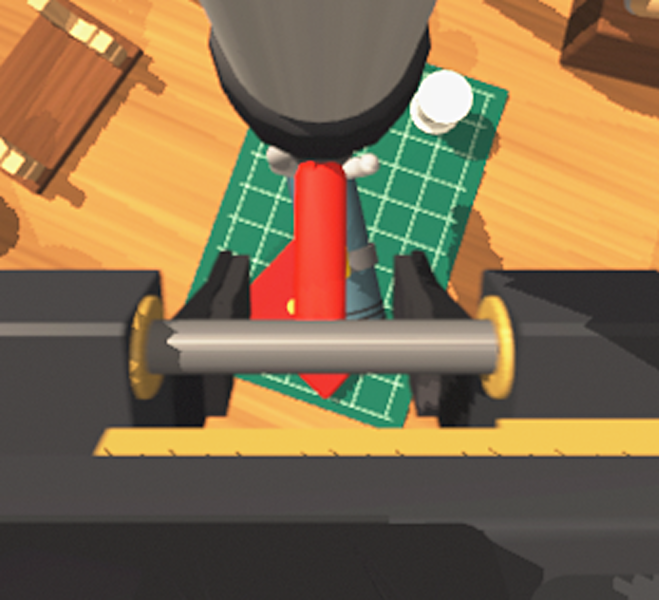

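```bash
python3 -m crank '[[[0,0,0,0.003,-0.01,0,60],[0,0,0,0.006,-0.02,0,60],[0,0,0,0.01,-0.025,0,60],[0,0,0,0.01,-0.025,0,60],[0,0,0,0.01,-0.02,0,60]]]'
python3 -m crank '[[[0,0,0,0.02,-0.02,0,60],[0,0,0,0.02,-0.02,0,60],[0,0,0,0.02,-0.01,0,60],[0,0,0,0,0,0,60],[0,0,0,0,0,0,60]]]'
python3 - <<'E'
from h import *
np.set_printoptions(precision=4,suppress=True)
S=robot.camera("scene");p,R,o=cur();print(p,o["ft_force"],o["time"])
cv2.imwrite("pics/s20.png",cv2.resize(S["img"][:,:,::-1],(800,600)))
E
```

```text
time: 25.08
position: [0.4608, -0.1936, 0.3979]
tool_rot: [-0.007, 0.707, -0.652, 0.274]
ft_force: [0.8, 0.6, -0.4]
grip_width: 0.0521
time: 25.7
position: [0.3934, -0.2226, 0.4202]
tool_rot: [-0.007, 0.708, -0.651, 0.274]
ft_force: [-0.2, 0.3, -0.1]
grip_width: 0.0521
[ 0.3936 -0.2225  0.4201] [ 1.039   0.982  -0.7681] 25.75
```

View pics/s20.png

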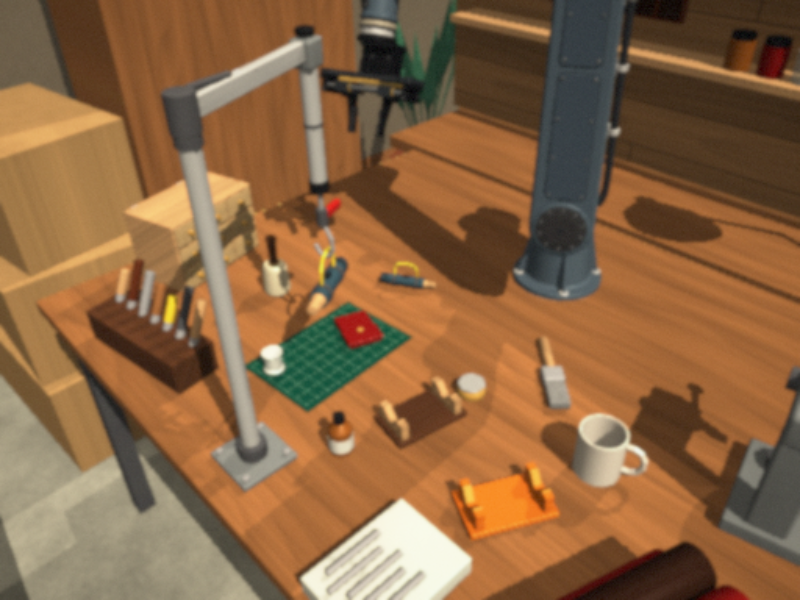

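```bash
python3 -m crank '[[[0,0,0,0.02,0,0,60],[0,0,0,0.02,0,0,60],[0,0,0,0.01,0,0,60],[0,0,0,0,0,0,60],[0,0,0,0,0,0,60]]]'
python3 -m crank '[[[0,0,0,0,0,0,60],[0,0,0,0,0,0,60],[0,0,0,0,0,0,60],[0,0,0,0,0,0,60],[0,0,0,0,0,0,60]]]'
python3 - <<'E'
from h import *
np.set_printoptions(precision=4,suppress=True)
ims=[]
for k in range(6):
    S=robot.camera("scene");ims.append(S["img"][140:220,180:240].astype(int))
print([round(np.abs(a-ims[0]).mean(),2) for a in ims])
T=robot.camera("top");crop(T,120,230,240,370,"t21");crop(S,100,230,160,290,"s21")
print(robot.get_obs()["ft_force"])
E
```

```text
time: 26.38
position: [0.3512, -0.241, 0.4014]
tool_rot: [-0.007, 0.708, -0.651, 0.274]
ft_force: [0.0, -0.7, 0.4]
grip_width: 0.0523
time: 27.0
position: [0.3507, -0.2411, 0.4011]
tool_rot: [-0.007, 0.708, -0.651, 0.274]
ft_force: [-0.7, 0.3, 0.2]
grip_width: 0.0519
[np.float64(0.0), np.float64(1.74), np.float64(1.74), np.float64(1.73), np.float64(1.72), np.float64(1.74)]
t21 scale 5.454545454545454
s21 scale 4.615384615384615
[0.5482 0.1885 0.1806]
```

View pics/t21.png

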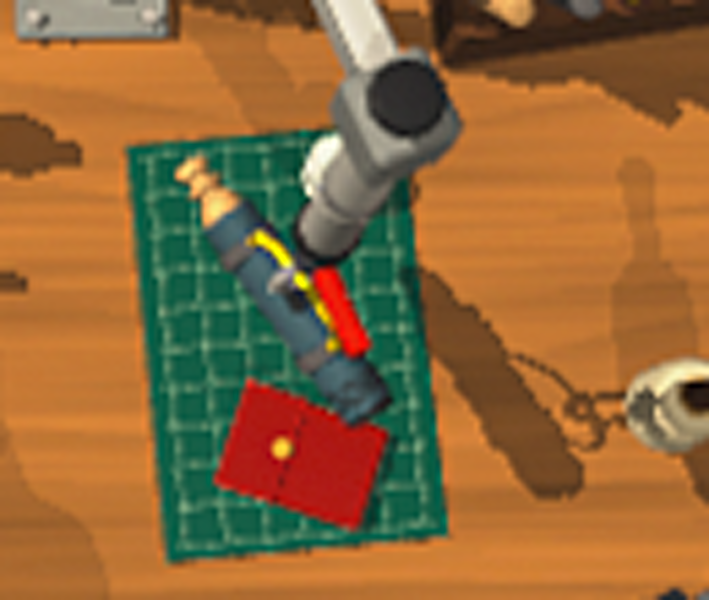

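View pics/s21.png

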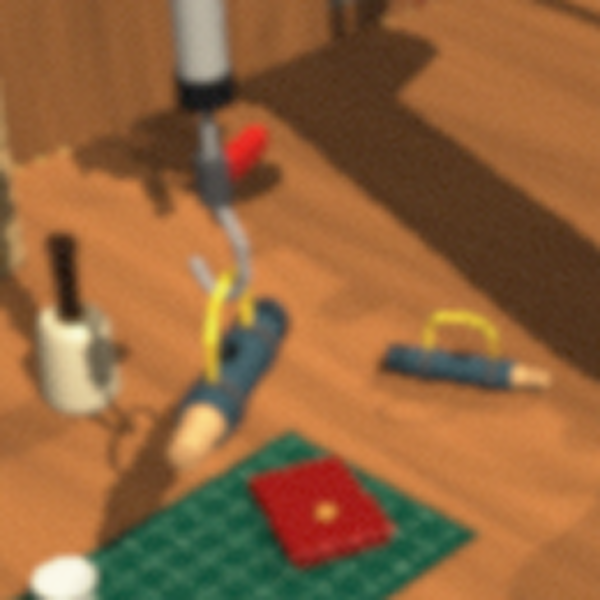

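Run:
```python
from h import *
np.set_printoptions(precision=4,suppress=True)
S=robot.camera("scene");T=robot.camera("top")
s=lambda x,y:(100+y/4.615,160+x/4.615);t=lambda x,y:(120+y/5.4545,240+x/5.4545)
a=tri([ray(S,s(186,458)),ray(T,t(190,168))]);b=tri([ray(S,s(276,316)),ray(T,t(367,402))])
g=tri([ray(S,s(258,138)),ray(T,t(357,345))])
d=a[0]-b[0];print(a,b,np.degrees(np.arctan2(d[2],np.hypot(*d[:2]))),np.linalg.norm(d));print("lug end",g)
print(robot.get_obs()["time"]); print(robot.hand_in())
```

```text
(array([ 0.6528, -0.0887,  0.1834]), [np.float64(0.0001712669823355555), np.float64(0.0001712669823355127)]) (array([ 0.5019, -0.1932,  0.1724]), [np.float64(0.004159392765831188), np.float64(0.004159392765831186)]) 3.4106409590305575 0.18389073649188717
lug end (array([ 0.5185, -0.1693,  0.3247]), [np.float64(0.00042821227198230855), np.float64(0.0004282122719822715)])
27.45
the job is handed in; nothing more can be done
None
```

I handed the job in at about 27.5 s: the larger burnisher hangs by its bail from the hook above the green mat, and the gripper is well clear. I pulled the hook down by its red lug beside the bail, swung it in under the wire and eased it up to its stop. I then swung the boom slowly to about 0.42 rad and let go.

**Last checks:**
- **Level:** the burnisher is about 3° tip-up. It lies within the mat's outline in the top view.
- **Still:** six frames in a row differed only by image noise.
- **Hook home:** before I let go, the force reading showed the hook against its upper stop. Afterwards the lug's end measured 0.325 m by camera against a nominal 0.328 m, which is within calibration error.
- **Other things:** the mug, brush, bottle, tins, spool, case, maul and the small look-alike all appear where they started, judged by eye only. The robot was touching nothing.

**What differed along the way:**
- The first grip leaned too far for the wrist's range, so I let go once at the upper stop, before any pulling, and regripped at a steeper angle.
- An early tilt estimate from poorly seen points gave about 14°. A model fit (3.5°) and the final sighting of both ends (3.4°) did not bear that out.

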